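# Draw the transport bolt under the microscope platform with a hooked rod

### The job

Pick up the hooked rod by its handle, reach its hook under the anti-vibration platform and behind the upright pin of the transport bolt, and draw the bolt out towards you all the way to its end stop, then keep it snug there with a steady pull of about 10 N for a second; never load the bolt with more than 20 N. Unhook without pushing the bolt back in, lay the rod on its black rubber mat again standing on the flat underside of its handle, and let go. Only the hooked rod may touch the bolt or its pin, the robot itself must not touch the platform, and nothing else on the table may be disturbed.

Things in the scene. Friction and masses are not known exactly. Their poses are not given: they have to be found in the camera images.
- rod_grip (a point): centre of the loose hooked rod's white block handle: 70 (x) x 24 (y) x 44 mm (z), flat underside 22 mm below this point. x runs along the shaft to the hook, z up. The round steel shaft, 8 mm thick, leaves the front at this height; its axis ends 230 mm ahead and bends square to the rod's +y, level. Rod about 160 g, balancing about 30 mm ahead of this point
- rod_hook (a point): middle of the rod's hook finger: 230 mm ahead (x) and 13 mm to the +y side of the handle's centre, at the same height; axes as the rod's. The finger is 8 mm thick; its tip is 30 mm from the shaft's axis
- pin_mid (a point): on the axis of the bolt's upright steel pin, 12 mm thick, free from 24 to 65 mm above the table, this point at 45 mm. The bolt is drawn along -x (out, towards the robot); z up. The pin sits on the bolt by a very stiff spring: it gives 1 or 2 mm more once the bolt is on its stop. At least 47 mm of free room lies beyond (+x of) the pin's axis, then a keeper block, and 60 mm to either side
- bolt: the flat steel transport bolt that carries the pin, 19 mm wide, sliding in low rails; axes as the pin's, origin on the table straight below the pin when the pin is not pulled. It slides along -x with friction, about 3.5 N, and stays where it is left. Its stop is hidden and set differently each time: it is met after 22 to 35 mm of travel and is rigid
- platform: fixed platform: grey deck x -100 to 160, y -160 to 160 mm, underside 125, top 145 mm above the table, instruments on it up to 225 mm, opening 165 x 64 mm above the pin. Feet 44 mm wide at x -75 and 135, y -140 and 140. Origin on the table near the pin, x along the bolt into the platform, z up. Two loose vessels stand below at y 100 and -105
- mat_top (a point): middle of the top of the fixed black rubber mat, 290 (x) x 130 (y) x 4 mm; 4 mm above the table. At the start the rod lies on it roughly along x, handle towards -x. It may lie on the table's left or right; a steel tray of the same size lies on the other side
- tray: fixed steel tray, 290 (x) by 130 (y) by 4 mm, origin under its middle; it is a bystander
- dishes: bystander, loose: stack of white culture dishes, 60 mm across, 36 mm high, on the tray; origin under its middle
- tipbox: bystander, loose: blue pipette tip box 110 x 75 x 45 mm on the tray; origin under its middle
- media: bystander, loose: amber glass bottle, 60 mm across, 130 mm high; origin under its middle
- vial_jar: bystander, loose: glass jar, 48 mm across, 60 mm high; origin under its middle
- oil_jar: bystander, loose: green glass jar, 40 mm across, 55 mm high, under the platform's left (+y) side; origin under its middle
- weight: bystander, loose: brass weight, 36 mm across, 50 mm high, under the platform's right (-y) side; origin under its middle
- driver: bystander, loose: screwdriver 170 mm long lying on the table

How it is judged:
By the outcome, as a careful person would: the job done as asked, in the order asked, and still so for the second after the job is handed in, with the robot touching nothing.
It also fails if it takes over 72 s, if anything falls off the work surface, if the arm or the gripper's body presses on something with over 40 N, if the wrist force passes 120 N, or if a joint passes its speed limit or range.

### The arm

A 6-joint arm with a two-finger parallel gripper is mounted at the origin on the work surface. World frame = base frame: x ahead of the robot, y to its left, z up, the work surface at z = 0. Lengths are in mm, angles in rad, forces in N, time in s.
With the tool pointing down it reaches from about 250 to 775 mm from the base axis. Payload 4 kg.
Tool frame: the origin (TCP) lies midway between the tips of the shut fingers; the grasp point (between the pads) lies 19 mm behind it; z points along the fingers, x is the direction in which the jaws open and shut, and the axes are right-handed (so a half turn about z gives the same grasp; the last joint's range is limited). The gripper opens to 94 mm and grips with 3 to 60 N. Pads are 16 mm wide; open, the fingers measure 119 mm over their backs; the gripper's body (75 mm by 177 mm) begins 78 mm behind the grasp point.
Start: joints at [-1.378, 0.087, 1.371, -0, 1.684, -0.103], TCP at [160.325, -526.133, 205.506] pointing down, gripper open.
Joint ranges: [-3.1, 3.1], [-0.76, 2.03], [0.27, 2.55], [-1.08, 4.22], [0.17, 2.65], [-2.57, 2.57]. Speed limits (rad/s): [2.79, 2.79, 3.14, 3.14, 3.14, 3.14].

### API

Orientations are given as a unit quaternion [w, x, y, z].
In Python, from bench import arm gives the robot as it stands. The module is installed in compiled form; this text tells all that it offers.
- The arm moves only by the tool send_rows, never from a script. Its argument "increments" is a list of rows, each an object of numbers: "tx", "ty", "tz": the shift along the tool's x, y, z in mm; "wx", "wy", "wz": the turn, a rotation vector about the tool's x, y, z in rad. In form: [{"tx": .., "ty": .., "tz": .., "wx": .., "wy": .., "wz": ..}, ...]. A call has 1 to 5 rows; each row is the pose to reach, as a shift and turn from the pose measured when the call began, along the tool's axes at that moment; what a row does not reach only later rows make up. A row lasts 1/12 s, in which the tool goes at most 41.7 mm and 7.16 degrees, less where a joint would pass 70% of its speed; a pose out of reach is approached as far as the arm can. A call with a gripper value outside its range is refused whole. "fingers" is the gripper command: -1 is fully open, 1 is shut, values between are in proportion, set as the call begins (left out, the last holds). The fingers move at their own pace and stop on an object; "grip_force" is the grip in N (left out, the last holds). Time passes only in rows, so rows that repeat a pose let the fingers close. It gives the time, the measured TCP pose, the force and the opening at its end, in the units of the state.
- arm.state(): the state, without advancing time (a new reading comes with each control period).
- arm.camera(name): name is "scene" or "top" or "wrist"; returns a dict with "image" (420x560x3 uint8, red, green, blue), "mtx" (3x3 intrinsics, pixels), "R" (3x3) and "t" (3): a world point X has camera coordinates R X + t; the wrist camera has in their place "tool_from_camera" (4x4, takes a point from camera to tool coordinates, whose origin is the TCP and whose axes are the tool frame's). Camera axes: x right, y down, z forward; pixel columns grow to the right and rows downward; lengths in mm; the calibration is good to about 2 mm. A picture is of the moment at which its call begins: read the wrist's pose just before it. There is no depth.
- arm.job_done(): hands the job in, once; it reports no verdict.
Trained networks look in the newest picture that a camera, given by its name, has taken for a name from the list of things; names that differ only in an ending like _2 or _b are one class to them, and where a whole thing is asked for, a point or a joint stands for the part that bears it (a point fixed in the world has none). Each returns a list of dicts, best first, with "conf" (0 to 1); they miss things now and then, are a little off and sometimes report something else, mostly with a low value. They report only what shows in the picture. A call takes as long as a camera call.
- arm.silhouettes(camera, name): "region" (420x560 bool, what is visible of it) and "bbox" ([left, top, right, bottom] in pixels, round what is visible of it).
The state is a dict: "clock": time; "q": joint angles; "qd": joint speeds; "tau": joint torques, N m; "position": TCP position; "orientation": TCP orientation; "wrist_force": force on the tool from outside, world axes, zero at the start; "ft_torque": the same for the moment, N m; "width": finger opening in mm.
Only numpy, scipy, OpenCV 4.12 (cv2) and the standard library are available. Lean on these libraries where they do the work, as an engineer would, in place of code of your own. Each camera call takes 0.05 s, during which the arm holds its last target. There are 200 camera calls.

## Working session

There is one attempt and no reset: what is moved stays moved. The work goes in short steps, Python scripts to look and compute and a tool call to move; the robot and the scene stay as the last step left them, time stands still between calls to the robot, and variables do not carry over. Pictures are saved under pics/ and viewed, about 8 in all and at most 12, crops included, and the job is handed in when it is done.

Besides the shell and the picture viewer there is one more tool, called after "Request:" as name([rows], argument=value, ...), one row to a line, values as JSON. send_rows: Moves the arm, as the interface text tells. Its arguments: {"type":"object","properties":{"increments":{"type":"array","items":{"type":"object","properties":{"tx":{"type":"number"},"ty":{"type":"number"},"tz":{"type":"number"},"wx":{"type":"number"},"wy":{"type":"number"},"wz":{"type":"number"}}}},"fingers":{"type":"number"},"grip_force":{"type":"number"}},"required":["increments"]}

```bash
mkdir -p pics
cat > h.py <<'E'
import numpy as np, cv2
from bench import arm
from scipy.spatial.transform import Rotation as Ro
def save(n,im): cv2.imwrite(f'pics/{n}.png',cv2.cvtColor(im,cv2.COLOR_RGB2BGR))
def pose():
    s=arm.state(); q=s['orientation']; return np.array(s['position']),Ro.from_quat([q[1],q[2],q[3],q[0]]).as_matrix(),s
def cam(n):
    p,Rt,s=pose(); c=arm.camera(n)
    if n=='wrist':
        T=np.array(c['tool_from_camera']); Rc=Rt@T[:3,:3]; o=Rt@T[:3,3]+p
        c['R']=Rc.T; c['t']=-Rc.T@o
    c['R']=np.array(c['R']);c['t']=np.array(c['t']);c['mtx']=np.array(c['mtx']); return c
def ray(c,u,v,z):
    d=c['R'].T@np.linalg.solve(c['mtx'],[u,v,1.]); o=-c['R'].T@c['t']; return o+d*(z-o[2])/d[2]
def proj(c,X):
    x=c['mtx']@(c['R']@np.array(X,float)+c['t']); return x[:2]/x[2]
E
python3 - <<'E'
from h import *
for n in ('top','scene'):
    c=cam(n); save(n,c['image']); print(n,c['mtx'].tolist(),(-c['R'].T@c['t']).round(),c['R'].round(2).tolist())
    for k in 'rod_grip rod_hook pin_mid bolt platform mat_top tray media vial_jar driver weight oil_jar'.split():
        for r in arm.silhouettes(n,k)[:2]:
            v,u=np.nonzero(r['region']); 
            if len(u)==0: continue
            z={'rod_grip':22,'pin_mid':45,'platform':145}.get(k,5)
            print(k,round(r['conf'],2),r['bbox'],u.mean().round(),v.mean().round(),ray(c,u.mean(),v.mean(),z).round())
E
```

```text
top [[380.10226010273584, 0.0, 280.37177511387654], [0.0, 380.10226010273584, 211.85131756164068], [0.0, 0.0, 1.0]] [505.  18. 997.] [[-0.02, -1.0, -0.02], [-0.99, 0.02, -0.11], [0.11, 0.02, -0.99]]
rod_grip 0.74 [357.1, 253.1, 463.1, 280.2] 396.0 270.0 [ 464. -256.   22.]
rod_hook 0.77 [356.9, 249.3, 464.0, 277.7] 398.0 269.0 [ 464. -265.    5.]
bolt 0.65 [301.6, 149.8, 311.7, 179.6] 305.0 165.0 [743. -33.   5.]
platform 0.93 [232.5, 82.8, 379.8, 205.1] 306.0 140.0 [768. -29. 145.]
platform 0.22 [424.4, 173.8, 464.3, 196.8] 443.0 186.0 [ 653. -335.  145.]
mat_top 0.67 [346.0, 241.7, 466.0, 297.7] 404.0 271.0 [ 460. -279.    5.]
tray 0.73 [133.3, 250.3, 248.7, 311.6] 186.0 277.0 [452. 281.   5.]
tray 0.63 [348.0, 241.6, 465.5, 296.9] 404.0 271.0 [ 460. -280.    5.]
media 0.65 [424.8, 174.6, 460.5, 199.1] 443.0 186.0 [ 678. -393.    5.]
vial_jar 0.79 [134.8, 181.2, 160.7, 201.6] 147.0 190.0 [684. 388.   5.]
driver 0.7 [108.2, 185.4, 117.1, 234.5] 113.0 216.0 [615. 477.   5.]
driver 0.7 [237.1, 81.4, 379.2, 203.0] 306.0 140.0 [811. -38.   5.]
weight 0.47 [358.8, 253.0, 464.4, 280.8] 39
[... 254 characters left out ...]
, 166.9, 395.7, 219.5] 369.0 198.0 [ 466. -245.   22.]
rod_hook 0.69 [354.4, 192.9, 373.8, 221.7] 362.0 207.0 [ 468. -211.    5.]
platform 0.91 [196.1, 121.9, 319.6, 238.0] 256.0 170.0 [744.   6. 145.]
platform 0.3 [337.9, 168.5, 410.1, 232.5] 375.0 199.0 [ 395. -148.  145.]
mat_top 0.86 [338.8, 167.8, 410.7, 232.5] 375.0 199.0 [ 455. -269.    5.]
tray 0.97 [206.7, 263.3, 314.9, 355.3] 255.0 313.0 [445. 311.   5.]
media 0.6 [336.0, 128.6, 349.6, 159.5] 346.0 146.0 [ 702. -420.    5.]
vial_jar 0.55 [173.5, 263.7, 191.7, 288.3] 181.0 274.0 [697. 375.   5.]
driver 0.61 [144.3, 284.1, 182.4, 324.8] 166.0 310.0 [632. 475.   5.]
weight 0.32 [207.8, 263.7, 310.8, 357.1] 254.0 314.0 [443. 316.   5.]
```

```bash
python3 -c "
import cv2,numpy as np
a=cv2.imread('pics/top.png');b=cv2.imread('pics/scene.png')
print(a.shape);cv2.imwrite('pics/top2.png',cv2.resize(a,(784,588)))"
```

```text
(420, 560, 3)
```

View pics/top2.png

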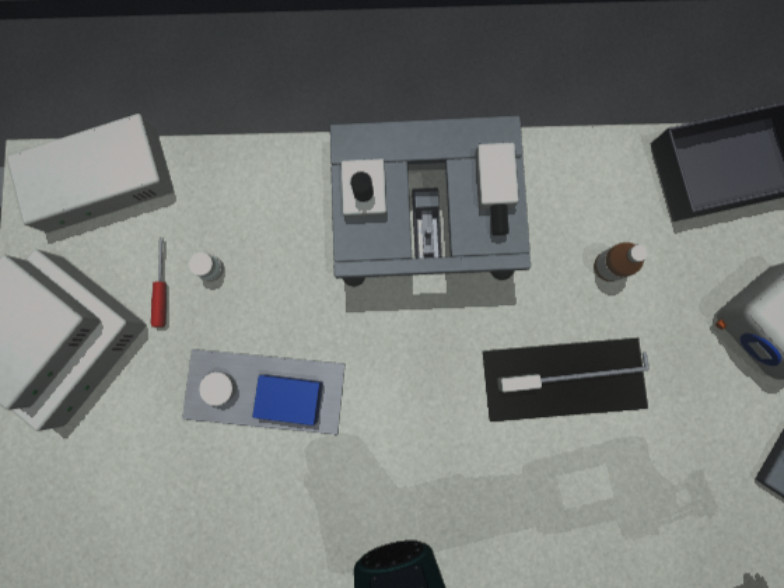

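View pics/scene.png

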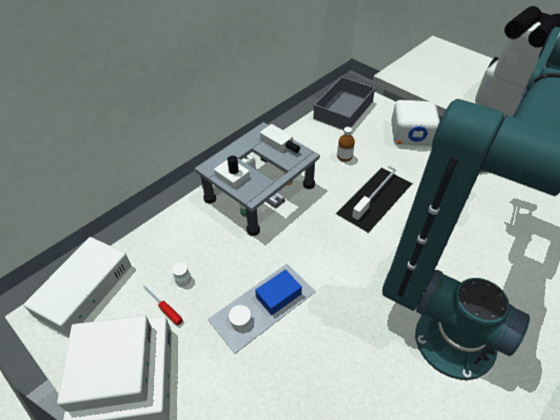

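The top view shows the mat on the right (-y). The handle is near px (371,273) and the hook near (461,257), with its finger towards +x. The bolt and pin show through the deck opening near (305,165).

```bash
cat >> h.py <<'E'
def plan(P,xdir=None,tilt=None):
    """world TCP target, tool x dir (horizontal) -> shift/turn in tool axes"""
    p,R,s=pose(); Rt=R
    if xdir is not None:
        x=np.array([xdir[0],xdir[1],0.]);x/=np.linalg.norm(x);z=np.array([0,0,-1.]);Rt=np.column_stack([x,np.cross(z,x),z])
    d=R.T@(np.array(P)-p); w=Ro.from_matrix(R.T@Rt).as_rotvec()
    print('plan t',d.round(1),'w',w.round(3),'|t|',np.linalg.norm(d).round(),'deg',np.degrees(np.linalg.norm(w)).round(1))
E
python3 - <<'E'
from h import *
p,R,s=pose(); print(p,R.round(3).tolist(),s['wrist_force'],s['width'])
c=cam('top'); a=ray(c,371.5,273.5,35); b=ray(c,458,264,26); print(a,b,b-a,np.linalg.norm(b-a))
m=[ray(c,u/1.4,v/1.4,4) for u,v in((484,352),(640,339),(648,407),(489,420))]; print(np.mean(m,0),(m[1]-m[0]))
d=(b-a)/np.linalg.norm(b-a)
for sgn in (1,-1):
    ry=sgn*np.array([-d[1],d[0]]); plan([a[0],a[1],200],ry)
r=arm.silhouettes('top','rod_grip')[0]['region']
im=c['image'][145:195,280:330]; save('open',cv2.resize(im,(600,600),interpolation=cv2.INTER_CUBIC))
E
```

```text
[ 160.30400928 -526.15390505  205.49184276] [[0.291, -0.957, 0.0], [-0.957, -0.291, -0.0], [0.0, 0.0, -1.0]] [ 0.53309934 -0.0609452   0.5322682 ] 94.03553363234641
[ 455.61196271 -190.15363014   35.        ] [ 475.04157932 -409.25615428   26.        ] [  19.42961661 -219.10252414   -9.        ] 220.14637422865948
[ 459.2319716  -279.36059714    4.        ] [  18.68392651 -287.76909269    0.        ]
plan t [-235.3 -380.4    5.5] w [ 0.    -0.    -1.363] |t| 447.0 deg 78.1
plan t [-235.3 -380.4    5.5] w [-0.    -0.     1.778] |t| 447.0 deg 101.9
```

View pics/open.png

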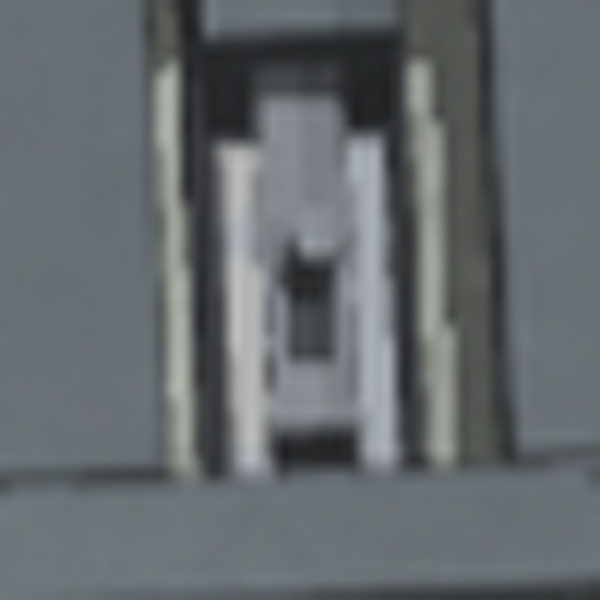

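Request:
send_rows([
  {"tx": -20,"ty": -32},
  {"tx": -40,"ty": -64},
  {"tx": -60,"ty": -97},
  {"tx": -80,"ty": -129},
  {"tx": -100,"ty": -162},
])

```text
$.increments[0]: bad value
```

Request:
send_rows([
  {"tx": -20,"ty": -32},
  {"tx": -40,"ty": -64},
  {"tx": -60,"ty": -97},
  {"tx": -80,"ty": -129},
  {"tx": -100,"ty": -162},
])

```text
$.increments[0]: bad value
```

Request:
send_rows([
  {"wz": -0.12},
  {"wz": -0.24},
  {"wz": -0.36},
  {"wz": -0.48},
  {"wz": -0.6},
])

```text
$.increments[0]: bad value
```

Request:
send_rows([
  {"wz": -0.12},
  {"wz": -0.24},
  {"wz": -0.36},
  {"wz": -0.48},
  {"wz": -0.6},
])

```text
$.increments[0]: bad value
```

Run:
```python
from h import *
p,R,s=pose(); print(p,R.round(3).tolist(),s['q'],s['clock'])
c=cam('wrist'); save('w1',c['image']); print(c['mtx'][0,0],(-c['R'].T@c['t']).round(),c['R'].round(2).tolist())
for k in('rod_grip','rod_hook','mat_top'):
    for r in arm.silhouettes('wrist',k)[:2]:
        v,u=np.nonzero(r['region']); print(k,r['conf'],r['bbox'],u.mean(),v.mean())
```

```text
[ 160.34478224 -526.13381575  205.5077471 ] [[0.292, -0.957, 0.0], [-0.957, -0.292, -0.0], [0.0, 0.0, -1.0]] [-1.37806884e+00  8.72032244e-02  1.37069285e+00  6.31057369e-06
  1.68359109e+00 -1.03067067e-01] 1.4
304.02846105331594 [ 227. -505.  386.] [[0.29, -0.96, -0.0], [-0.93, -0.28, 0.24], [-0.23, -0.07, -0.97]]
```

View pics/w1.png

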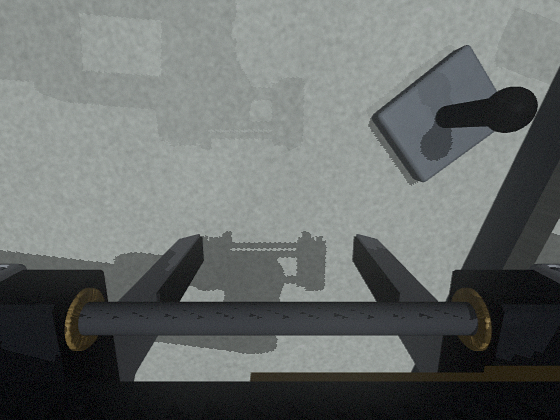

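The rows were refused because all six numbers must be given. This picture shows only bare table and the open fingers.

Request:
send_rows([
  {"tx": -20,"ty": -32,"tz": 0,"wx": 0,"wy": 0,"wz": 0},
  {"tx": -40,"ty": -64,"tz": 0,"wx": 0,"wy": 0,"wz": 0},
  {"tx": -60,"ty": -97,"tz": 0,"wx": 0,"wy": 0,"wz": 0},
  {"tx": -80,"ty": -129,"tz": 0,"wx": 0,"wy": 0,"wz": 0},
  {"tx": -100,"ty": -162,"tz": 0,"wx": 0,"wy": 0,"wz": 0},
])

```text
clock: 2.02
position: [286.8, -381.9, 205.6]
orientation: [0.0, 0.803, -0.596, 0.0]
wrist_force: [0.3, 1.1, 0.4]
width: 94.4
```

Request:
send_rows([
  {"tx": -20,"ty": -32,"tz": 0,"wx": 0,"wy": 0,"wz": 0},
  {"tx": -40,"ty": -64,"tz": 0,"wx": 0,"wy": 0,"wz": 0},
  {"tx": -60,"ty": -97,"tz": 0,"wx": 0,"wy": 0,"wz": 0},
  {"tx": -80,"ty": -129,"tz": 0,"wx": 0,"wy": 0,"wz": 0},
  {"tx": -100,"ty": -162,"tz": 0,"wx": 0,"wy": 0,"wz": 0},
])

```text
clock: 2.43
position: [413.7, -237.6, 205.9]
orientation: [0.0, 0.803, -0.596, 0.001]
wrist_force: [0.3, 0.1, 0.5]
width: 94.3
```

Request:
send_rows([
  {"tx": 0,"ty": 0,"tz": 0,"wx": 0,"wy": 0,"wz": -0.12},
  {"tx": 0,"ty": 0,"tz": 0,"wx": 0,"wy": 0,"wz": -0.24},
  {"tx": 0,"ty": 0,"tz": 0,"wx": 0,"wy": 0,"wz": -0.36},
  {"tx": 0,"ty": 0,"tz": 0,"wx": 0,"wy": 0,"wz": -0.48},
  {"tx": 0,"ty": 0,"tz": 0,"wx": 0,"wy": 0,"wz": -0.6},
])

```text
clock: 2.85
position: [413.8, -237.4, 206.0]
orientation: [0.0, 0.944, -0.329, 0.001]
wrist_force: [-0.4, 0.0, 1.0]
width: 93.8
```

Request:
send_rows([
  {"tx": 0,"ty": 0,"tz": 0,"wx": 0,"wy": 0,"wz": -0.12},
  {"tx": 0,"ty": 0,"tz": 0,"wx": 0,"wy": 0,"wz": -0.24},
  {"tx": 0,"ty": 0,"tz": 0,"wx": 0,"wy": 0,"wz": -0.36},
  {"tx": 0,"ty": 0,"tz": 0,"wx": 0,"wy": 0,"wz": -0.48},
  {"tx": 0,"ty": 0,"tz": 0,"wx": 0,"wy": 0,"wz": -0.6},
])

```text
clock: 3.27
position: [413.8, -237.3, 206.0]
orientation: [0.001, 0.999, -0.032, 0.001]
wrist_force: [0.5, -0.5, -0.1]
width: 93.9
```

Run:
```python
from h import *
p,R,s=pose(); print(p,R.round(3).tolist(),s['q'],s['clock'])
c=cam('wrist'); save('w2',c['image']); print(c['mtx'][0,0],(-c['R'].T@c['t']).round(),c['R'].round(2).tolist())
for k in('rod_grip','rod_hook','mat_top'):
    for r in arm.silhouettes('wrist',k)[:2]:
        v,u=np.nonzero(r['region']); print(k,r['conf'],r['bbox'],u.mean(),v.mean())
```

```text
[ 413.81956527 -237.30337456  206.03900231] [[0.998, -0.063, 0.001], [-0.063, -0.998, -0.001], [0.001, 0.001, -1.0]] [-6.39356303e-01 -7.78011228e-02  1.53533724e+00 -3.26481033e-04
  1.68236055e+00 -5.75898557e-01] 3.2667
304.02846105331594 [ 418. -167.  387.] [[1.0, -0.06, 0.0], [-0.06, -0.97, 0.24], [-0.01, -0.24, -0.97]]
rod_grip 0.73 [295.2, 120.5, 336.5, 304.1] 316.29468599033817 180.00175669740887
rod_hook 0.87 [294.1, 121.2, 333.0, 300.1] 316.15066605420304 178.7317409278824
mat_top 0.87 [253.5, 92.8, 373.5, 307.0] 311.7658281755721 199.19686559536655
```

View pics/w2.png

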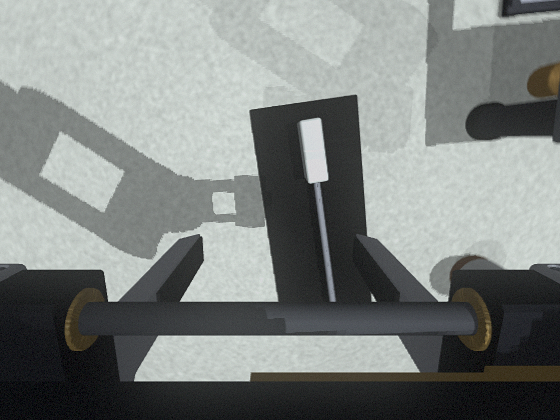

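Run:
```python
from h import *
im=cv2.cvtColor(cv2.imread('pics/w2.png'),cv2.COLOR_BGR2GRAY); c=cam('wrist')
reg=np.zeros_like(im); reg[110:190,290:335]=im[110:190,290:335]; 
cs,_=cv2.findContours((reg>200).astype(np.uint8),0,1); k=max(cs,key=cv2.contourArea); r=cv2.minAreaRect(k); bx=cv2.boxPoints(r); print(r)
W=np.array([ray(c,*b,48) for b in bx]); print(W.round(1).tolist()); print([np.linalg.norm(W[i]-W[i-1]).round(1) for i in range(4)]); 
ctr=W.mean(0); print('handle',ctr)
a=ray(c,317.5,185,26); b=ray(c,332,300,26); print('shaft',a,b); d=(b-a)/np.linalg.norm(b-a); print(d)
# model check
h=np.array([ctr[0],ctr[1],26]); ry=np.array([-d[1],d[0],0])
for P in (h+d*230+ry*13,h+d*230,h+d*35): print(proj(c,P))
plan([ctr[0],ctr[1],60],ry); plan([ctr[0],ctr[1],12],ry)
```

```text
((314.26019287109375, 150.16171264648438), (62.815731048583984, 19.18531036376953), 82.56858825683594)
[[444.9, -154.1, 48.0], [465.3, -153.1, 48.0], [471.8, -220.6, 48.0], [450.4, -221.9, 48.0]]
[np.float64(68.0), np.float64(20.4), np.float64(67.9), np.float64(21.4)]
handle [ 458.12446274 -187.41967981   48.        ]
shaft [ 462.69170933 -229.16712936   26.        ] [ 475.51027366 -383.75250773   26.        ]
[ 0.0826386  -0.99657958  0.        ]
[343.54859497 320.51695062]
[333.92504834 321.84099561]
[315.86125372 179.41597812]
plan t [ 40.4 -53.1 146. ] w [ 0.001 -0.001 -0.155] |t| 161.0 deg 8.9
plan t [ 40.3 -53.2 194. ] w [ 0.001 -0.001 -0.155] |t| 205.0 deg 8.9
```

Wrist view: handle top near px (314,150), measured size 68x21 (true 70x24), and the shaft runs down to (332,300). I'm descending on it.

Request:
send_rows([
  {"tx": 10,"ty": -13,"tz": 30,"wx": 0,"wy": 0,"wz": -0.05},
  {"tx": 20,"ty": -26,"tz": 60,"wx": 0,"wy": 0,"wz": -0.1},
  {"tx": 30,"ty": -40,"tz": 90,"wx": 0,"wy": 0,"wz": -0.155},
  {"tx": 40.4,"ty": -53.1,"tz": 120,"wx": 0,"wy": 0,"wz": -0.155},
  {"tx": 40.4,"ty": -53.1,"tz": 140,"wx": 0,"wy": 0,"wz": -0.155},
])

```text
clock: 3.93
position: [458.1, -184.8, 62.9]
orientation: [-0.001, 0.999, 0.042, -0.001]
wrist_force: [0.2, -0.7, 0.4]
width: 94.1
```

Request:
send_rows([
  {"tx": 0,"ty": 0,"tz": 15,"wx": 0,"wy": 0,"wz": 0},
  {"tx": 0,"ty": 0,"tz": 30,"wx": 0,"wy": 0,"wz": 0},
  {"tx": 0,"ty": 0,"tz": 45,"wx": 0,"wy": 0,"wz": 0},
  {"tx": 0,"ty": 0,"tz": 53,"wx": 0,"wy": 0,"wz": 0},
  {"tx": 0,"ty": 0,"tz": 53,"wx": 0,"wy": 0,"wz": 0},
])

```text
clock: 4.35
position: [456.5, -183.9, 7.8]
orientation: [-0.002, 0.999, 0.041, -0.002]
wrist_force: [-0.7, 0.2, -0.1]
width: 93.9
```

Run:
```python
from h import *
p,R,s=pose(); print(p,R[:,0].round(3),s['wrist_force'])
plan([458.1,-187.4,12],[.9966,.083])
```

```text
[ 456.54824062 -183.88900054    7.84710341] [ 0.997  0.082 -0.005] [-0.74817563  0.20146638 -0.14556602]
plan t [ 1.2  3.6 -4.2] w [-0.004  0.005 -0.001] |t| 6.0 deg 0.4
```

Request:
send_rows([
  {"tx": 1.2,"ty": 3.6,"tz": -4,"wx": -0.004,"wy": 0.005,"wz": 0},
  {"tx": 1.2,"ty": 3.6,"tz": -4,"wx": -0.004,"wy": 0.005,"wz": 0},
  {"tx": 1.2,"ty": 3.6,"tz": -4,"wx": -0.004,"wy": 0.005,"wz": 0},
])

```text
clock: 4.6
position: [459.1, -188.2, 13.4]
orientation: [0.001, 0.999, 0.041, 0.001]
wrist_force: [-0.3, 1.1, 0.6]
width: 94.1
```

Request:
send_rows([
  {"tx": 0,"ty": 0,"tz": 0,"wx": 0,"wy": 0,"wz": 0},
  {"tx": 0,"ty": 0,"tz": 0,"wx": 0,"wy": 0,"wz": 0},
  {"tx": 0,"ty": 0,"tz": 0,"wx": 0,"wy": 0,"wz": 0},
  {"tx": 0,"ty": 0,"tz": 0,"wx": 0,"wy": 0,"wz": 0},
  {"tx": 0,"ty": 0,"tz": 0,"wx": 0,"wy": 0,"wz": 0},
], fingers=1, grip_force=45)

```text
clock: 5.02
position: [459.1, -188.2, 13.5]
orientation: [0.001, 0.999, 0.041, 0.002]
wrist_force: [-0.3, 1.1, 0.5]
width: 64.2
```

Request:
send_rows([
  {"tx": 0,"ty": 0,"tz": 0,"wx": 0,"wy": 0,"wz": 0},
  {"tx": 0,"ty": 0,"tz": 0,"wx": 0,"wy": 0,"wz": 0},
  {"tx": 0,"ty": 0,"tz": 0,"wx": 0,"wy": 0,"wz": 0},
  {"tx": 0,"ty": 0,"tz": 0,"wx": 0,"wy": 0,"wz": 0},
  {"tx": 0,"ty": 0,"tz": 0,"wx": 0,"wy": 0,"wz": 0},
])

```text
clock: 5.43
position: [459.1, -188.2, 13.5]
orientation: [0.001, 0.999, 0.041, 0.002]
wrist_force: [0.5, 0.6, 0.2]
width: 31.0
```

Run:
```python
from h import *
p,R,s=pose(); print(p,R.round(3).tolist(),s['wrist_force'],s['width'])
```

```text
[ 459.12254991 -188.15770708   13.45060555] [[0.997, 0.081, 0.003], [0.081, -0.997, -0.001], [0.003, 0.002, -1.0]] [0.47105711 0.60996847 0.24357607] 30.97637107463584
```

Request:
send_rows([
  {"tx": 0,"ty": 0,"tz": 0,"wx": 0,"wy": 0,"wz": 0},
  {"tx": 0,"ty": 0,"tz": 0,"wx": 0,"wy": 0,"wz": 0},
  {"tx": 0,"ty": 0,"tz": 0,"wx": 0,"wy": 0,"wz": 0},
  {"tx": 0,"ty": 0,"tz": 0,"wx": 0,"wy": 0,"wz": 0},
  {"tx": 0,"ty": 0,"tz": 0,"wx": 0,"wy": 0,"wz": 0},
])

```text
clock: 5.85
position: [458.8, -188.1, 13.4]
orientation: [0.001, 0.999, 0.041, 0.001]
wrist_force: [-2.0, 0.1, 1.2]
width: 23.8
```

Request:
send_rows([
  {"tx": 0,"ty": 0,"tz": -15,"wx": 0,"wy": 0,"wz": 0},
  {"tx": 0,"ty": 0,"tz": -40,"wx": 0,"wy": 0,"wz": 0},
  {"tx": 0,"ty": 0,"tz": -70,"wx": 0,"wy": 0,"wz": 0},
  {"tx": 0,"ty": 0,"tz": -100,"wx": 0,"wy": 0,"wz": 0},
  {"tx": 0,"ty": 0,"tz": -130,"wx": 0,"wy": 0,"wz": 0},
])

```text
clock: 6.27
position: [458.2, -187.6, 144.0]
orientation: [0.0, 0.999, 0.041, 0.001]
wrist_force: [0.3, 0.0, -1.6]
width: 23.5
```

Run:
```python
from h import *
p,R,s=pose(); print(p,R.round(3).tolist(),s['wrist_force'],s['ft_torque'],s['width'],s['q'])
c=cam('wrist'); print([ (round(r['conf'],2),r['bbox']) for r in arm.silhouettes('wrist','rod_grip')])
t=cam('top'); print(ray(t,306.2,165,65))
for r in arm.silhouettes('top','pin_mid')+arm.silhouettes('top','bolt')+arm.silhouettes('top','tipbox'): v,u=np.nonzero(r['region']);print(r['conf'],r['bbox'],ray(t,u.mean(),v.mean(),20))
# platform front edge corners & opening corners on top face (z145)
for u,v in((336,276),(528,268),(410,160),(447,160)): print(ray(t,u/1.4,v/1.4,125 if v>200 else 145).round(1))
```

```text
[ 458.23789458 -187.60982305  143.97178703] [[0.997, 0.081, 0.002], [0.081, -0.997, -0.0], [0.002, 0.001, -1.0]] [ 0.32080099  0.04278747 -1.56927914] [-0.04977518 -0.09610806  0.02294794] 23.51183178934234 [-5.03528475e-01 -1.61321735e-02  1.59942034e+00  5.24270949e-04
  1.55651017e+00 -5.85095958e-01]
[(0.9, [252.1, 194.9, 303.4, 373.7])]
[727.70273228 -33.19281915  65.        ]
0.67 [300.1, 147.7, 310.8, 181.1] [740.45964295 -32.58929643  20.        ]
0.65 [184.1, 268.0, 228.3, 300.9] [434.10078148 228.79142343  20.        ]
0.62 [237.5, 82.7, 378.8, 205.7] [805.99947724 -36.92810989  20.        ]
[640.5 125.6 125. ]
[ 647.3 -192.1  125. ]
[829.4  -0.9 145. ]
[827.9 -62.2 145. ]
```

Grip width is 23.5 mm and the weight on the wrist is 1.57 N, so the rod is held. Next I'll raise it above the instruments and look down through the deck opening from close by.

Request:
send_rows([
  {"tx": 0,"ty": 0,"tz": -30,"wx": 0,"wy": 0,"wz": 0},
  {"tx": 0,"ty": 0,"tz": -60,"wx": 0,"wy": 0,"wz": 0},
  {"tx": 0,"ty": 0,"tz": -90,"wx": 0,"wy": 0,"wz": 0},
  {"tx": 0,"ty": 0,"tz": -120,"wx": 0,"wy": 0,"wz": 0},
  {"tx": 0,"ty": 0,"tz": -134,"wx": 0,"wy": 0,"wz": 0},
])

```text
clock: 6.98
position: [458.1, -187.6, 276.9]
orientation: [0.0, 0.999, 0.041, 0.0]
wrist_force: [-0.2, -0.4, -1.6]
width: 24.1
```

Request:
send_rows([
  {"tx": 25,"ty": -6,"tz": 0,"wx": 0,"wy": 0,"wz": 0},
  {"tx": 50,"ty": -12,"tz": 0,"wx": 0,"wy": 0,"wz": 0},
  {"tx": 75,"ty": -18,"tz": 0,"wx": 0,"wy": 0,"wz": 0},
  {"tx": 100,"ty": -24,"tz": 0,"wx": 0,"wy": 0,"wz": 0},
  {"tx": 125,"ty": -30,"tz": 0,"wx": 0,"wy": 0,"wz": 0},
])

```text
clock: 7.4
position: [580.7, -146.9, 273.8]
orientation: [-0.001, 0.999, 0.041, -0.002]
wrist_force: [0.3, -0.1, -1.8]
width: 23.7
```

Request:
send_rows([
  {"tx": 25,"ty": -6,"tz": 0,"wx": 0,"wy": 0,"wz": 0},
  {"tx": 50,"ty": -12,"tz": 0,"wx": 0,"wy": 0,"wz": 0},
  {"tx": 75,"ty": -18,"tz": 0,"wx": 0,"wy": 0,"wz": 0},
  {"tx": 100,"ty": -24,"tz": 0,"wx": 0,"wy": 0,"wz": 0},
  {"tx": 123,"ty": -32,"tz": 0,"wx": 0,"wy": 0,"wz": 0},
])

```text
clock: 7.82
position: [701.5, -104.6, 269.2]
orientation: [-0.002, 0.999, 0.041, -0.005]
wrist_force: [-1.0, -0.7, -1.0]
width: 23.8
```

Request:
send_rows([
  {"tx": 0,"ty": 0,"tz": 0,"wx": 0,"wy": 0,"wz": 0},
  {"tx": 0,"ty": 0,"tz": 0,"wx": 0,"wy": 0,"wz": 0},
])

```text
clock: 7.98
position: [701.5, -103.8, 263.4]
orientation: [-0.003, 0.999, 0.041, -0.009]
wrist_force: [0.3, -0.3, -2.2]
width: 23.4
```

Run:
```python
from h import *
import pickle
p,R,s=pose(); print(p,R.round(3).tolist(),s['wrist_force'],s['width'],s['q'])
c=cam('wrist'); pickle.dump(c,open('c3.pkl','wb')); print((-c['R'].T@c['t']).round())
save('w3',c['image'])
for k in('pin_mid','bolt','platform'):
  for r in arm.silhouettes('wrist',k)[:2]: v,u=np.nonzero(r['region']);print(k,r['conf'],r['bbox'],ray(c,u.mean(),v.mean(),45))
print(proj(c,[735,-33,65]))
u,v=proj(c,[735,-33,65]).astype(int)
im=c['image'][max(0,v-75):v+75,max(0,u-100):u+100]; print(max(0,v-75),max(0,u-100),im.shape); save('w3c',cv2.resize(im,None,fx=4,fy=4,interpolation=cv2.INTER_CUBIC))
```

```text
[ 701.49314584 -103.82994752  263.37970953] [[0.996, 0.082, -0.018], [0.082, -0.997, 0.005], [-0.018, -0.006, -1.0]] [ 0.27847158 -0.26355577 -2.17308064] 23.42447351168457 [-2.27092526e-01  4.80387300e-01  7.67364104e-01  5.26720019e-04
  1.91251850e+00 -3.09432610e-01]
[699. -34. 444.]
pin_mid 0.42 [304.1, 129.3, 313.8, 143.1] [732.11761441 -30.37312692  45.        ]
bolt 0.96 [282.1, 129.4, 343.7, 145.5] [736.56861431 -30.29011164  45.        ]
platform 0.59 [219.3, 0.1, 525.9, 292.2] [812.49912984  -8.22485051  45.        ]
platform 0.43 [250.7, 193.3, 303.0, 372.1] [ 705.45069443 -195.92377128   45.        ]
[312.5891456  137.92699545]
62 212 (150, 200, 3)
```

View pics/w3c.png

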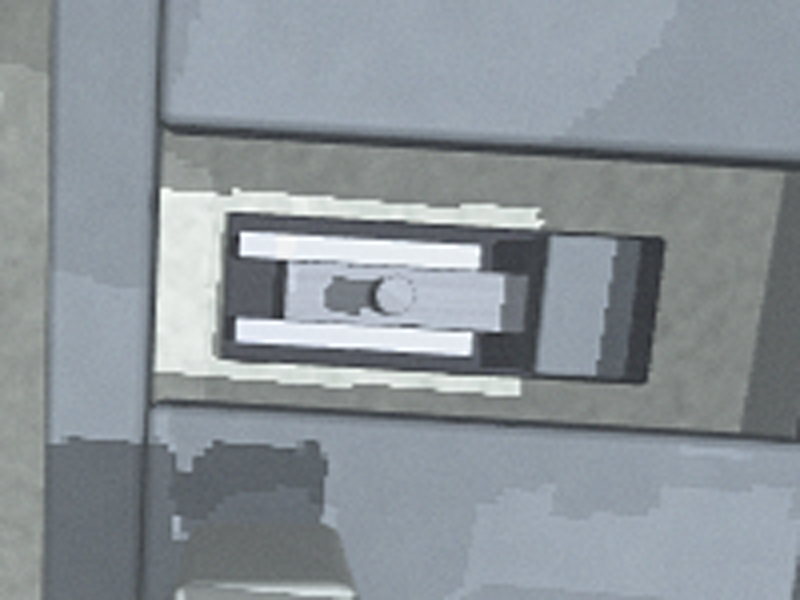

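The pin's top circle is sharp at px (310.8,135.5). The rails and keeper block, to the right from px x ≈ 346, are also clear.

Run:
```python
from h import *
import pickle
c=pickle.load(open('c3.pkl','rb'))
f=lambda u,v,z: ray(c,212+u/4,62+v/4,z)
P=f(395,294,65); print('pin',P)
for z,a,b in((20,(240,231),(480,245)),(20,(240,257),(480,268)),(20,(235,343),(472,357)),(125,(160,128),(800,160)),(145,(150,403),(800,437)),(145,(47,0),(47,600)),(145,(160,100),(147,440))):
    A,B=f(*a,z),f(*b,z); print(z,A.round(1),B.round(1),'yaw',np.degrees(np.arctan2(B[1]-A[1],B[0]-A[0])).round(2))
for x in(390,535,545): print(f(x,305,20),f(x,305,60))
plan([458,-188,280])
```

```text
pin [732.47275592 -30.34002194  65.        ]
20 [682.5 -13.7  20. ] [763.  -11.6  20. ] yaw 1.48
20 [683.1 -22.1  20. ] [763.9 -19.   20. ] yaw 2.18
20 [683.6 -50.6  20. ] [764.9 -48.5  20. ] yaw 1.46
125 [665.   4. 125.] [823.4   9.3 125. ] yaw 1.91
145 [668.7 -61.9 145. ] [827.4 -56.8 145. ] yaw 1.86
145 [639.7  26.9 145. ] [ 645.5 -113.8  145. ] yaw -87.63
145 [666.7   7.7 145. ] [668.5 -71.  145. ] yaw -88.72
[735.10066989 -33.60444691  20.        ] [731.73454805 -33.67936153  60.        ]
[783.94243866 -29.54931779  20.        ] [775.97331112 -30.00640084  60.        ]
[787.30345606 -29.27026648  20.        ] [779.0175754  -29.75364823  60.        ]
plan t [-248.5   63.    -8.6] w [0. 0. 0.] |t| 257.0 deg 0.0
```

Pin is at (732.5, -30.4) with the bolt axis at about +1.8° yaw. I'm backing off to turn the rod in free space.

Request:
send_rows([
  {"tx": -36,"ty": 1.6,"tz": 0,"wx": 0,"wy": 0,"wz": 0},
  {"tx": -72,"ty": 3.2,"tz": 0,"wx": 0,"wy": 0,"wz": 0},
  {"tx": -108,"ty": 4.8,"tz": 0,"wx": 0,"wy": 0,"wz": 0},
  {"tx": -144,"ty": 6.4,"tz": 0,"wx": 0,"wy": 0,"wz": 0},
  {"tx": -180,"ty": 8,"tz": 0,"wx": 0,"wy": 0,"wz": 0},
])

```text
clock: 8.6
position: [519.1, -128.0, 271.7]
orientation: [-0.001, 0.999, 0.04, -0.004]
wrist_force: [-0.2, 0.7, -1.7]
width: 23.8
```

Request:
send_rows([
  {"tx": -36,"ty": 1.6,"tz": 10,"wx": 0,"wy": 0,"wz": 0},
  {"tx": -72,"ty": 3.2,"tz": 20,"wx": 0,"wy": 0,"wz": 0},
  {"tx": -108,"ty": 4.8,"tz": 30,"wx": 0,"wy": 0,"wz": 0},
  {"tx": -144,"ty": 6.4,"tz": 40,"wx": 0,"wy": 0,"wz": 0},
  {"tx": -180,"ty": 8,"tz": 50,"wx": 0,"wy": 0,"wz": 0},
])

```text
clock: 9.02
position: [337.2, -150.0, 223.3]
orientation: [-0.0, 0.999, 0.039, -0.003]
wrist_force: [-1.3, -0.9, -0.4]
width: 23.6
```

Run:
```python
from h import *
p,R,s=pose(); print(p,s['q'])
plan([340,-110,190],[-.0314,.9995])
plan([340,-110,190],[.997,.082])
```

```text
[ 337.24322755 -150.03773987  223.32237313] [-0.56918217 -0.3236495   1.70413845 -0.00357109  1.76707544 -0.64873065]
plan t [  6.1 -39.7  33.3] w [-0.006  0.005 -1.523] |t| 52.0 deg 87.3
plan t [  6.1 -39.7  33.3] w [-0.001  0.007 -0.003] |t| 52.0 deg 0.4
```

Request:
send_rows([
  {"tx": 0,"ty": 0,"tz": 0,"wx": 0,"wy": 0.007,"wz": -0.12},
  {"tx": 0,"ty": 0,"tz": 0,"wx": 0,"wy": 0.007,"wz": -0.24},
  {"tx": 0,"ty": 0,"tz": 0,"wx": 0,"wy": 0.007,"wz": -0.36},
  {"tx": 0,"ty": 0,"tz": 0,"wx": 0,"wy": 0.007,"wz": -0.48},
  {"tx": 0,"ty": 0,"tz": 0,"wx": 0,"wy": 0.007,"wz": -0.6},
])

```text
clock: 9.43
position: [336.2, -150.1, 224.1]
orientation: [-0.0, 0.942, 0.335, 0.001]
wrist_force: [-0.4, -0.2, -2.3]
width: 23.4
```

Request:
send_rows([
  {"tx": 0,"ty": 0,"tz": 0,"wx": 0,"wy": 0,"wz": -0.12},
  {"tx": 0,"ty": 0,"tz": 0,"wx": 0,"wy": 0,"wz": -0.24},
  {"tx": 0,"ty": 0,"tz": 0,"wx": 0,"wy": 0,"wz": -0.36},
  {"tx": 0,"ty": 0,"tz": 0,"wx": 0,"wy": 0,"wz": -0.48},
  {"tx": 0,"ty": 0,"tz": 0,"wx": 0,"wy": 0,"wz": -0.6},
])

```text
clock: 9.85
position: [335.2, -150.1, 224.8]
orientation: [0.001, 0.8, 0.6, 0.001]
wrist_force: [-0.3, 0.2, -2.4]
width: 23.8
```

```bash
cat >> h.py <<'E'
PIN=np.array([732.5,-30.4]);D=np.array([np.cos(.0314),np.sin(.0314)]);N=np.array([-D[1],D[0]])
def bf(u,v,z):
    """TCP world target for hook finger centre u, shaft line v in the bolt frame, shaft height z"""
    P=PIN+D*(u-229)+N*v; return [P[0],P[1],z-12.5]
def where():
    p,R,s=pose(); r=p[:2]-PIN; q=D@r+229,N@r,p[2]+12.5
    print('hook u,shaft v,z',np.round(q,1),'yaw',np.degrees(np.arctan2(-R[0,0],R[1,0])).round(2),'F',np.round(s['wrist_force'],1),'w',round(s['width'],1),'clk',s['clock'])
E
python3 - <<'E'
from h import *
where(); P=bf(-125,-45,100); print(P); plan(P,N);
E
```

```text
hook u,shaft v,z [-171.9 -107.1  237.3] yaw -16.19 F [-0.3  0.2 -2.4] w 23.8 clk 9.85
[np.float64(380.08726839961014), np.float64(-86.49159122320879), 87.5]
plan t [ 73.5  24.9 137.4] w [ 0.004 -0.    -0.314] |t| 158.0 deg 18.0
```

Request:
send_rows([
  {"tx": 15,"ty": 5,"tz": 27,"wx": 0,"wy": 0,"wz": -0.11},
  {"tx": 30,"ty": 10,"tz": 55,"wx": 0,"wy": 0,"wz": -0.22},
  {"tx": 45,"ty": 15,"tz": 82,"wx": 0.004,"wy": 0,"wz": -0.314},
  {"tx": 60,"ty": 20,"tz": 110,"wx": 0.004,"wy": 0,"wz": -0.314},
  {"tx": 73.5,"ty": 25,"tz": 137,"wx": 0.004,"wy": 0,"wz": -0.314},
])

```text
clock: 10.27
position: [379.9, -86.1, 87.6]
orientation: [0.001, 0.696, 0.718, 0.001]
wrist_force: [1.4, 0.1, -2.5]
width: 23.9
```

Request:
send_rows([
  {"tx": 0,"ty": 0,"tz": 0,"wx": 0,"wy": 0,"wz": 0},
])

```text
clock: 10.35
position: [376.4, -83.4, 82.8]
orientation: [-0.003, 0.696, 0.718, -0.001]
wrist_force: [-2.1, -0.0, -1.3]
width: 23.6
```

Run:
```python
from h import *
where(); plan(bf(-125,-45,45),N)
p,R,s=pose()
t=cam('top'); c=cam('scene'); 
# hook model
f=p[:2]+R[:2,1]*229; z=p[2]+12.5
for k,P in dict(handle=[*p[:2],z],shaft_end=[*f,z],fingertip=[*(f+R[:2,0]*30),z]).items(): print(k,np.round(P),proj(t,P),proj(c,P))
im=t['image'][170:330,230:400]; save('t4',cv2.resize(im,(680,640))[:600])
```

```text
hook u,shaft v,z [-128.6  -41.8   95.3] yaw 1.83 F [-2.1 -0.  -1.3] w 23.6 clk 10.35
plan t [-3.4  3.9 50.2] w [-0.005 -0.003  0.001] |t| 50.0 deg 0.3
handle [376. -83.  95.] [332.43172254 310.20610359] [364.45015306 225.33132989]
shaft_end [605. -76.  95.] [326.14098846 211.97051272] [305.40312029 188.79115544]
fingertip [604. -46.  95.] [313.54911933 212.62001892] [299.34429967 193.89524981]
```

View pics/t4.png

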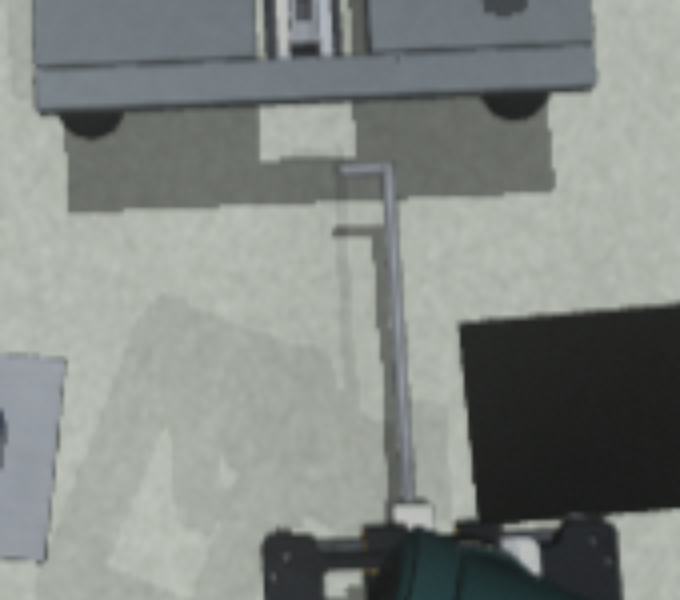

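The hook shows at px (327,212), tip (315,212). The model predicted (326,212) and (313.5,212.6), so they agree within about 1 px. I'm lowering and going in to the side of the pin.

Request:
send_rows([
  {"tx": -3.4,"ty": 4,"tz": 20,"wx": -0.005,"wy": -0.003,"wz": 0},
  {"tx": -3.4,"ty": 4,"tz": 40,"wx": -0.005,"wy": -0.003,"wz": 0},
  {"tx": -3.4,"ty": 4,"tz": 50,"wx": -0.005,"wy": -0.003,"wz": 0},
  {"tx": -3.4,"ty": 4,"tz": 50,"wx": -0.005,"wy": -0.003,"wz": 0},
  {"tx": -3.4,"ty": 4,"tz": 50,"wx": -0.005,"wy": -0.003,"wz": 0},
])

```text
clock: 10.87
position: [383.2, -90.2, 39.0]
orientation: [0.005, 0.696, 0.718, 0.001]
wrist_force: [-0.3, 0.1, -1.3]
width: 23.8
```

Run:
```python
from h import *
where(); plan(bf(-25,-45,45),N);plan(bf(25,-45,45),N)
```

```text
hook u,shaft v,z [-122.   -48.8   51.5] yaw 1.72 F [-0.3  0.1 -1.3] w 23.8 clk 10.8667
plan t [ 3.9 96.9  7.2] w [ 0.008  0.005 -0.001] |t| 97.0 deg 0.6
plan t [  4.  146.9   7.6] w [ 0.008  0.005 -0.001] |t| 147.0 deg 0.6
```

Request:
send_rows([
  {"tx": 3,"ty": 20,"tz": 3,"wx": 0.006,"wy": 0.004,"wz": 0},
  {"tx": 3.5,"ty": 45,"tz": 6,"wx": 0.006,"wy": 0.004,"wz": 0},
  {"tx": 4,"ty": 70,"tz": 6.5,"wx": 0.006,"wy": 0.004,"wz": 0},
  {"tx": 4,"ty": 90,"tz": 6.5,"wx": 0.006,"wy": 0.004,"wz": 0},
  {"tx": 4,"ty": 95,"tz": 6.5,"wx": 0.006,"wy": 0.004,"wz": 0},
])

```text
clock: 11.28
position: [482.4, -84.1, 35.8]
orientation: [0.004, 0.696, 0.718, 0.002]
wrist_force: [0.6, -0.2, -1.4]
width: 23.6
```

Run:
```python
from h import *
where(); plan(bf(25,-45,45),N)
```

```text
hook u,shaft v,z [-22.7 -45.9  48.3] yaw 1.75 F [ 0.6 -0.2 -1.4] w 23.6 clk 11.2833
plan t [ 0.9 47.6  3.7] w [ 0.008  0.003 -0.001] |t| 48.0 deg 0.5
```

Request:
send_rows([
  {"tx": 0.5,"ty": 15,"tz": 2,"wx": 0.006,"wy": 0.003,"wz": 0},
  {"tx": 1,"ty": 30,"tz": 3,"wx": 0.006,"wy": 0.003,"wz": 0},
  {"tx": 1,"ty": 41,"tz": 3,"wx": 0.006,"wy": 0.003,"wz": 0},
  {"tx": 1,"ty": 45,"tz": 3,"wx": 0.006,"wy": 0.003,"wz": 0},
  {"tx": 1,"ty": 45,"tz": 3,"wx": 0.006,"wy": 0.003,"wz": 0},
])

```text
clock: 11.7
position: [528.2, -82.2, 34.3]
orientation: [0.001, 0.696, 0.718, 0.001]
wrist_force: [0.6, 0.8, -2.1]
width: 23.3
```

Run:
```python
from h import *
where(); plan(bf(22,-14.5,45),N)
t=cam('top'); im=t['image'][140:215,270:345]; save('t5',cv2.resize(im,(600,600),interpolation=cv2.INTER_CUBIC))
```

```text
hook u,shaft v,z [ 23.2 -45.4  46.8] yaw 1.76 F [ 0.6  0.8 -2.1] w 23.3 clk 11.7
plan t [30.9 -1.2  1.8] w [ 0.003  0.001 -0.001] |t| 31.0 deg 0.2
```

View pics/t5.png

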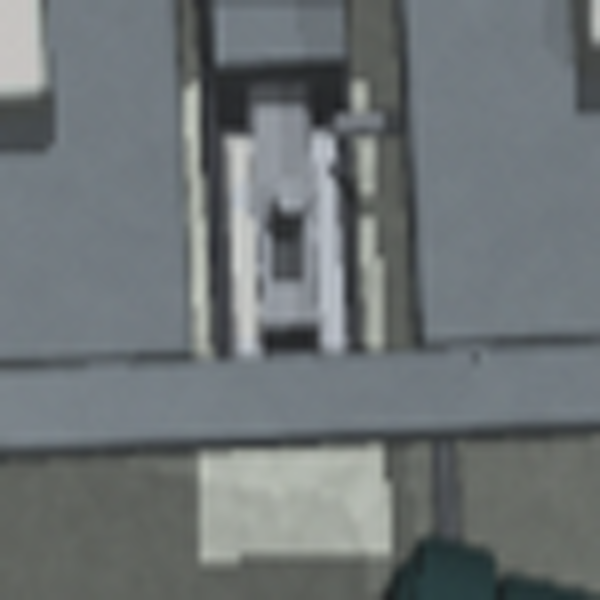

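The finger shows in the opening at pic (335–385,122), beyond and to the right of the pin at (293,200). That fits the model within about 3 mm. I'm moving sideways behind the pin.

Request:
send_rows([
  {"tx": 10,"ty": -0.5,"tz": 1,"wx": 0.003,"wy": 0,"wz": 0},
  {"tx": 20,"ty": -1,"tz": 1.5,"wx": 0.003,"wy": 0,"wz": 0},
  {"tx": 28,"ty": -1,"tz": 1.5,"wx": 0.003,"wy": 0,"wz": 0},
  {"tx": 29,"ty": -1,"tz": 1.5,"wx": 0.003,"wy": 0,"wz": 0},
  {"tx": 29,"ty": -1,"tz": 1.5,"wx": 0.003,"wy": 0,"wz": 0},
])

```text
clock: 12.17
position: [525.1, -52.2, 32.5]
orientation: [-0.0, 0.696, 0.718, -0.0]
wrist_force: [-0.3, 0.7, -0.9]
width: 23.8
```

Run:
```python
from h import *
where(); plan(bf(22,-16,45),N)
```

```text
hook u,shaft v,z [ 21.  -15.2  45. ] yaw 1.85 F [-0.3  0.7 -0.9] w 23.8 clk 12.1667
plan t [-0.8  1.   0. ] w [-0.001  0.001  0.001] |t| 1.0 deg 0.1
```

Request:
send_rows([
  {"tx": 0,"ty": -2,"tz": 0,"wx": 0,"wy": 0,"wz": 0},
  {"tx": 0,"ty": -4,"tz": 0,"wx": 0,"wy": 0,"wz": 0},
  {"tx": 0,"ty": -6,"tz": 0,"wx": 0,"wy": 0,"wz": 0},
  {"tx": 0,"ty": -8,"tz": 0,"wx": 0,"wy": 0,"wz": 0},
  {"tx": 0,"ty": -10,"tz": 0,"wx": 0,"wy": 0,"wz": 0},
])

```text
clock: 12.58
position: [514.8, -52.7, 32.5]
orientation: [-0.0, 0.696, 0.718, -0.001]
wrist_force: [0.9, -0.3, -2.0]
width: 23.7
```

Request:
send_rows([
  {"tx": 0,"ty": -1,"tz": 0,"wx": 0,"wy": 0,"wz": 0},
  {"tx": 0,"ty": -2,"tz": 0,"wx": 0,"wy": 0,"wz": 0},
  {"tx": 0,"ty": -3,"tz": 0,"wx": 0,"wy": 0,"wz": 0},
  {"tx": 0,"ty": -4,"tz": 0,"wx": 0,"wy": 0,"wz": 0},
  {"tx": 0,"ty": -5,"tz": 0,"wx": 0,"wy": 0,"wz": 0},
])

```text
clock: 13.0
position: [510.6, -52.9, 32.7]
orientation: [0.001, 0.696, 0.718, 0.0]
wrist_force: [3.4, -0.1, -2.7]
width: 23.6
```

Run:
```python
from h import *
where()
```

```text
hook u,shaft v,z [  6.5 -15.5  45.2] yaw 1.81 F [ 3.4 -0.1 -2.7] w 23.6 clk 13.0
```

Request:
send_rows([
  {"tx": 0,"ty": -1.5,"tz": 0,"wx": 0,"wy": 0,"wz": 0},
  {"tx": 0,"ty": -3,"tz": 0,"wx": 0,"wy": 0,"wz": 0},
  {"tx": 0,"ty": -4.5,"tz": 0,"wx": 0,"wy": 0,"wz": 0},
  {"tx": 0,"ty": -6,"tz": 0,"wx": 0,"wy": 0,"wz": 0},
  {"tx": 0,"ty": -7.5,"tz": 0,"wx": 0,"wy": 0,"wz": 0},
])

```text
clock: 13.42
position: [503.1, -53.2, 32.7]
orientation: [0.001, 0.696, 0.718, 0.0]
wrist_force: [3.4, 0.6, -3.3]
width: 23.7
```

Request:
send_rows([
  {"tx": 0,"ty": -1.5,"tz": 0,"wx": 0,"wy": 0,"wz": 0},
  {"tx": 0,"ty": -3,"tz": 0,"wx": 0,"wy": 0,"wz": 0},
  {"tx": 0,"ty": -4.5,"tz": 0,"wx": 0,"wy": 0,"wz": 0},
  {"tx": 0,"ty": -6,"tz": 0,"wx": 0,"wy": 0,"wz": 0},
  {"tx": 0,"ty": -7,"tz": 0,"wx": 0,"wy": 0,"wz": 0},
])

```text
clock: 13.83
position: [495.9, -53.4, 32.7]
orientation: [0.001, 0.696, 0.718, 0.0]
wrist_force: [3.9, 0.7, -3.8]
width: 23.7
```

Run:
```python
from h import *
where()
```

```text
hook u,shaft v,z [ -8.2 -15.5  45.2] yaw 1.81 F [ 3.9  0.7 -3.8] w 23.7 clk 13.8333
```

Request:
send_rows([
  {"tx": 0,"ty": -1,"tz": 0,"wx": 0,"wy": 0,"wz": 0},
  {"tx": 0,"ty": -2,"tz": 0,"wx": 0,"wy": 0,"wz": 0},
  {"tx": 0,"ty": -3,"tz": 0,"wx": 0,"wy": 0,"wz": 0},
])

```text
clock: 14.08
position: [492.8, -53.4, 32.8]
orientation: [0.001, 0.696, 0.718, 0.0]
wrist_force: [4.2, 0.5, -2.6]
width: 23.7
```

Request:
send_rows([
  {"tx": 0,"ty": -0.6,"tz": 0,"wx": 0,"wy": 0,"wz": 0},
  {"tx": 0,"ty": -1.2,"tz": 0,"wx": 0,"wy": 0,"wz": 0},
])

```text
clock: 14.25
position: [491.5, -53.5, 32.7]
orientation: [0.001, 0.696, 0.718, 0.0]
wrist_force: [3.9, 0.2, -3.1]
width: 24.0
```

Request:
send_rows([
  {"tx": 0,"ty": -0.6,"tz": 0,"wx": 0,"wy": 0,"wz": 0},
  {"tx": 0,"ty": -1.2,"tz": 0,"wx": 0,"wy": 0,"wz": 0},
])

```text
clock: 14.42
position: [490.3, -53.5, 32.7]
orientation: [0.001, 0.696, 0.718, 0.0]
wrist_force: [3.9, 0.1, -4.3]
width: 24.2
```

Request:
send_rows([
  {"tx": 0,"ty": -0.4,"tz": 0,"wx": 0,"wy": 0,"wz": 0},
  {"tx": 0,"ty": -0.8,"tz": 0,"wx": 0,"wy": 0,"wz": 0},
])

```text
clock: 14.58
position: [489.4, -53.5, 32.7]
orientation: [0.001, 0.696, 0.718, 0.0]
wrist_force: [3.8, -0.0, -4.0]
width: 24.1
```

Request:
send_rows([
  {"tx": 0,"ty": -0.6,"tz": 0,"wx": 0,"wy": 0,"wz": 0},
  {"tx": 0,"ty": -1.2,"tz": 0,"wx": 0,"wy": 0,"wz": 0},
])

```text
clock: 14.75
position: [488.2, -53.6, 32.7]
orientation: [0.001, 0.696, 0.718, 0.0]
wrist_force: [4.3, 0.2, -3.3]
width: 24.1
```

Request:
send_rows([
  {"tx": 0,"ty": -0.4,"tz": 0,"wx": 0,"wy": 0,"wz": 0},
  {"tx": 0,"ty": -0.8,"tz": 0,"wx": 0,"wy": 0,"wz": 0},
])

```text
clock: 14.92
position: [487.4, -53.6, 32.7]
orientation: [0.001, 0.696, 0.718, 0.0]
wrist_force: [4.4, 0.6, -4.1]
width: 23.8
```

Request:
send_rows([
  {"tx": 0,"ty": -0.6,"tz": 0,"wx": 0,"wy": 0,"wz": 0},
  {"tx": 0,"ty": -1.2,"tz": 0,"wx": 0,"wy": 0,"wz": 0},
])

```text
clock: 15.08
position: [486.1, -53.6, 32.7]
orientation: [0.001, 0.696, 0.718, 0.0]
wrist_force: [4.1, 0.5, -4.0]
width: 23.9
```

Request:
send_rows([
  {"tx": 0,"ty": -0.4,"tz": 0,"wx": 0,"wy": 0,"wz": 0},
  {"tx": 0,"ty": -0.8,"tz": 0,"wx": 0,"wy": 0,"wz": 0},
])

```text
clock: 15.25
position: [485.2, -53.7, 32.7]
orientation: [0.001, 0.696, 0.718, 0.0]
wrist_force: [3.4, 1.7, -3.8]
width: 23.5
```

Request:
send_rows([
  {"tx": 0,"ty": -0.6,"tz": 0,"wx": 0,"wy": 0,"wz": 0},
  {"tx": 0,"ty": -1.2,"tz": 0,"wx": 0,"wy": 0,"wz": 0},
])

```text
clock: 15.42
position: [484.0, -53.7, 32.7]
orientation: [0.001, 0.696, 0.718, 0.0]
wrist_force: [4.0, 1.0, -3.8]
width: 23.7
```

Request:
send_rows([
  {"tx": 0,"ty": -0.4,"tz": 0,"wx": 0,"wy": 0,"wz": 0},
  {"tx": 0,"ty": -0.8,"tz": 0,"wx": 0,"wy": 0,"wz": 0},
])

```text
clock: 15.58
position: [483.1, -53.7, 32.7]
orientation: [0.001, 0.696, 0.718, 0.0]
wrist_force: [3.2, 0.6, -2.9]
width: 24.0
```

Request:
send_rows([
  {"tx": 0,"ty": -0.6,"tz": 0,"wx": 0,"wy": 0,"wz": 0},
  {"tx": 0,"ty": -1.2,"tz": 0,"wx": 0,"wy": 0,"wz": 0},
])

```text
clock: 15.75
position: [481.8, -53.8, 32.7]
orientation: [0.001, 0.696, 0.718, 0.0]
wrist_force: [3.8, 0.3, -4.1]
width: 23.8
```

Request:
send_rows([
  {"tx": 0,"ty": -0.4,"tz": 0,"wx": 0,"wy": 0,"wz": 0},
  {"tx": 0,"ty": -0.8,"tz": 0,"wx": 0,"wy": 0,"wz": 0},
])

```text
clock: 15.92
position: [481.0, -53.8, 32.7]
orientation: [0.001, 0.696, 0.718, 0.0]
wrist_force: [2.6, 1.0, -3.3]
width: 23.5
```

Request:
send_rows([
  {"tx": 0,"ty": -0.6,"tz": 0,"wx": 0,"wy": 0,"wz": 0},
  {"tx": 0,"ty": -1.2,"tz": 0,"wx": 0,"wy": 0,"wz": 0},
])

```text
clock: 16.08
position: [479.7, -53.8, 32.7]
orientation: [0.001, 0.696, 0.718, 0.0]
wrist_force: [3.0, 0.4, -3.6]
width: 23.4
```

Request:
send_rows([
  {"tx": 0,"ty": -0.4,"tz": 0,"wx": 0,"wy": 0,"wz": 0},
  {"tx": 0,"ty": -0.8,"tz": 0,"wx": 0,"wy": 0,"wz": 0},
])

```text
clock: 16.25
position: [478.9, -53.8, 32.7]
orientation: [0.001, 0.696, 0.718, 0.0]
wrist_force: [3.6, 0.5, -3.4]
width: 23.5
```

Request:
send_rows([
  {"tx": 0,"ty": -0.5,"tz": 0,"wx": 0,"wy": 0,"wz": 0},
  {"tx": 0,"ty": -1,"tz": 0,"wx": 0,"wy": 0,"wz": 0},
])

```text
clock: 16.42
position: [477.8, -53.9, 32.7]
orientation: [0.001, 0.696, 0.718, 0.0]
wrist_force: [3.3, -0.1, -3.3]
width: 23.8
```

Request:
send_rows([
  {"tx": 0,"ty": -0.4,"tz": 0,"wx": 0,"wy": 0,"wz": 0},
  {"tx": 0,"ty": -0.8,"tz": 0,"wx": 0,"wy": 0,"wz": 0},
])

```text
clock: 16.58
position: [477.0, -53.9, 32.7]
orientation: [0.001, 0.696, 0.718, 0.0]
wrist_force: [3.6, -0.2, -3.6]
width: 23.8
```

Run:
```python
from h import *
where(); print(arm.state()['ft_torque'])
t=cam('top'); im=t['image'][140:215,270:345]; save('t6',cv2.resize(im,(600,600),interpolation=cv2.INTER_CUBIC))
```

```text
hook u,shaft v,z [-27.1 -15.5  45.2] yaw 1.82 F [ 3.6 -0.2 -3.6] w 23.8 clk 16.5833
[ 0.07261364 -0.37710617 -0.02472743]
```

View pics/t6.png

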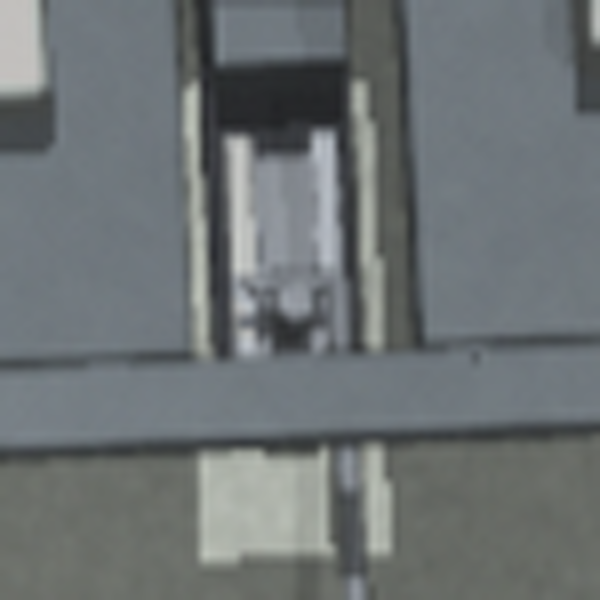

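The picture shows the pin drawn from about pic row 197 to 298, roughly 31 mm, with the finger behind it. No stop yet, so I continue.

Request:
send_rows([
  {"tx": 0,"ty": -0.5,"tz": 0,"wx": 0,"wy": 0,"wz": 0},
  {"tx": 0,"ty": -1,"tz": 0,"wx": 0,"wy": 0,"wz": 0},
])

```text
clock: 16.8
position: [476.1, -53.9, 32.7]
orientation: [0.001, 0.696, 0.718, 0.0]
wrist_force: [4.5, 0.2, -4.1]
width: 23.8
```

Request:
send_rows([
  {"tx": 0,"ty": -0.4,"tz": 0,"wx": 0,"wy": 0,"wz": 0},
  {"tx": 0,"ty": -0.8,"tz": 0,"wx": 0,"wy": 0,"wz": 0},
])

```text
clock: 16.97
position: [475.7, -53.9, 32.8]
orientation: [0.001, 0.696, 0.718, 0.001]
wrist_force: [7.0, 0.7, -5.9]
width: 23.8
```

Request:
send_rows([
  {"tx": 0,"ty": -0.4,"tz": 0,"wx": 0,"wy": 0,"wz": 0},
  {"tx": 0,"ty": -0.7,"tz": 0,"wx": 0,"wy": 0,"wz": 0},
  {"tx": 0,"ty": -0.7,"tz": 0,"wx": 0,"wy": 0,"wz": 0},
])

```text
clock: 17.22
position: [475.6, -53.9, 32.8]
orientation: [0.002, 0.696, 0.718, 0.001]
wrist_force: [6.6, 0.8, -5.6]
width: 23.8
```

Request:
send_rows([
  {"tx": 0,"ty": -0.7,"tz": 0,"wx": 0,"wy": 0,"wz": 0},
  {"tx": 0,"ty": -1.1,"tz": 0,"wx": 0,"wy": 0,"wz": 0},
  {"tx": 0,"ty": -1.1,"tz": 0,"wx": 0,"wy": 0,"wz": 0},
])

```text
clock: 17.47
position: [475.5, -53.9, 32.9]
orientation: [0.003, 0.696, 0.718, 0.002]
wrist_force: [7.4, 0.4, -4.6]
width: 24.3
```

Request:
send_rows([
  {"tx": 0,"ty": -1.4,"tz": 0,"wx": 0,"wy": 0,"wz": 0},
  {"tx": 0,"ty": -1.6,"tz": 0,"wx": 0,"wy": 0,"wz": 0},
  {"tx": 0,"ty": -1.6,"tz": 0,"wx": 0,"wy": 0,"wz": 0},
])

```text
clock: 17.72
position: [475.4, -54.0, 33.3]
orientation: [0.004, 0.696, 0.718, 0.003]
wrist_force: [8.3, 1.5, -4.9]
width: 23.6
```

Run:
```python
from h import *
where(); plan(bf(-28.5,-15.5,45.2),N); print(arm.state()['ft_torque'])
```

```text
hook u,shaft v,z [-28.7 -15.5  45.8] yaw 1.81 F [ 8.3  1.5 -4.9] w 23.6 clk 17.7167
plan t [-0.   0.2  0.6] w [0.01  0.001 0.   ] |t| 1.0 deg 0.6
[ 0.09023264 -0.74594264 -0.07539923]
```

Request:
send_rows([
  {"tx": 0,"ty": -1.8,"tz": 0.3,"wx": 0.006,"wy": 0,"wz": 0},
  {"tx": 0,"ty": -1.9,"tz": 0.3,"wx": 0.006,"wy": 0,"wz": 0},
  {"tx": 0,"ty": -1.9,"tz": 0.3,"wx": 0.006,"wy": 0,"wz": 0},
])

```text
clock: 17.97
position: [475.4, -54.1, 33.6]
orientation: [0.003, 0.696, 0.718, 0.003]
wrist_force: [7.1, 1.1, -5.3]
width: 23.5
```

Request:
send_rows([
  {"tx": 0,"ty": -2.2,"tz": 0.5,"wx": 0,"wy": 0,"wz": 0},
  {"tx": 0,"ty": -2.4,"tz": 0.5,"wx": 0,"wy": 0,"wz": 0},
  {"tx": 0,"ty": -2.4,"tz": 0.5,"wx": 0,"wy": 0,"wz": 0},
])

```text
clock: 18.22
position: [475.2, -54.1, 33.8]
orientation: [0.005, 0.696, 0.718, 0.005]
wrist_force: [9.1, 1.3, -5.1]
width: 23.7
```

Request:
send_rows([
  {"tx": 0,"ty": -2.6,"tz": 0.3,"wx": 0,"wy": 0,"wz": 0},
  {"tx": 0,"ty": -2.7,"tz": 0.3,"wx": 0,"wy": 0,"wz": 0},
  {"tx": 0,"ty": -2.7,"tz": 0.3,"wx": 0,"wy": 0,"wz": 0},
  {"tx": 0,"ty": -2.7,"tz": 0.3,"wx": 0,"wy": 0,"wz": 0},
  {"tx": 0,"ty": -2.7,"tz": 0.3,"wx": 0,"wy": 0,"wz": 0},
])

```text
clock: 18.63
position: [475.1, -54.2, 34.3]
orientation: [0.007, 0.696, 0.718, 0.007]
wrist_force: [10.0, 1.3, -5.7]
width: 23.8
```

Request:
send_rows([
  {"tx": 0,"ty": -2.7,"tz": 0.3,"wx": 0.001,"wy": 0,"wz": 0},
  {"tx": 0,"ty": -2.7,"tz": 0.3,"wx": 0.001,"wy": 0,"wz": 0},
  {"tx": 0,"ty": -2.7,"tz": 0.3,"wx": 0.001,"wy": 0,"wz": 0},
  {"tx": 0,"ty": -2.7,"tz": 0.3,"wx": 0.001,"wy": 0,"wz": 0},
  {"tx": 0,"ty": -2.7,"tz": 0.3,"wx": 0.001,"wy": 0,"wz": 0},
])

```text
clock: 19.05
position: [475.1, -54.3, 34.9]
orientation: [0.009, 0.696, 0.718, 0.008]
wrist_force: [10.0, 1.5, -5.4]
width: 23.6
```

Request:
send_rows([
  {"tx": 0,"ty": -2.7,"tz": 0.3,"wx": 0.001,"wy": 0,"wz": 0},
  {"tx": 0,"ty": -2.7,"tz": 0.3,"wx": 0.001,"wy": 0,"wz": 0},
  {"tx": 0,"ty": -2.7,"tz": 0.3,"wx": 0.001,"wy": 0,"wz": 0},
  {"tx": 0,"ty": -2.7,"tz": 0.3,"wx": 0.001,"wy": 0,"wz": 0},
  {"tx": 0,"ty": -2.7,"tz": 0.3,"wx": 0.001,"wy": 0,"wz": 0},
])

```text
clock: 19.47
position: [475.2, -54.3, 35.6]
orientation: [0.011, 0.696, 0.718, 0.01]
wrist_force: [8.9, 0.7, -5.5]
width: 24.1
```

Run:
```python
from h import *
where(); plan(bf(-28.5,-15.5,45.2),N)
```

```text
hook u,shaft v,z [-29.  -15.8  48.1] yaw 1.8 F [ 8.9  0.7 -5.5] w 24.1 clk 19.4667
plan t [0.3 0.4 2.9] w [0.031 0.002 0.   ] |t| 3.0 deg 1.8
```

Request:
send_rows([
  {"tx": 0,"ty": -2.9,"tz": 0.5,"wx": 0.002,"wy": 0,"wz": 0},
  {"tx": 0,"ty": -3,"tz": 0.7,"wx": 0.003,"wy": 0,"wz": 0},
  {"tx": 0,"ty": -3,"tz": 0.7,"wx": 0.003,"wy": 0,"wz": 0},
  {"tx": 0,"ty": -3,"tz": 0.7,"wx": 0.003,"wy": 0,"wz": 0},
  {"tx": 0,"ty": -3,"tz": 0.7,"wx": 0.003,"wy": 0,"wz": 0},
])

```text
clock: 19.88
position: [475.1, -54.4, 36.0]
orientation: [0.013, 0.696, 0.718, 0.012]
wrist_force: [10.1, 1.3, -5.3]
width: 23.9
```

Request:
send_rows([
  {"tx": 0,"ty": -2.9,"tz": 0.5,"wx": 0.002,"wy": 0,"wz": 0},
  {"tx": 0,"ty": -3,"tz": 0.7,"wx": 0.003,"wy": 0,"wz": 0},
  {"tx": 0,"ty": -3,"tz": 0.7,"wx": 0.003,"wy": 0,"wz": 0},
  {"tx": 0,"ty": -3,"tz": 0.7,"wx": 0.003,"wy": 0,"wz": 0},
  {"tx": 0,"ty": -3,"tz": 0.7,"wx": 0.003,"wy": 0,"wz": 0},
])

```text
clock: 20.3
position: [475.2, -54.5, 36.4]
orientation: [0.014, 0.696, 0.718, 0.013]
wrist_force: [8.9, 0.7, -5.0]
width: 23.8
```

Run:
```python
from h import *
where(); plan(bf(-28.5,-15.5,45.2),N)
```

```text
hook u,shaft v,z [-28.9 -16.   48.9] yaw 1.81 F [ 8.9  0.7 -5. ] w 23.8 clk 20.3
plan t [0.5 0.3 3.7] w [0.039 0.003 0.   ] |t| 4.0 deg 2.2
```

Snug pull held at about 9–10 N for roughly 2 s. Unhooking: ease forward off the pin, level, then move sideways.

Request:
send_rows([
  {"tx": 0,"ty": 2,"tz": 0,"wx": 0,"wy": 0,"wz": 0},
  {"tx": 0,"ty": 4,"tz": 0,"wx": 0,"wy": 0,"wz": 0},
  {"tx": 0,"ty": 6,"tz": 0,"wx": 0,"wy": 0,"wz": 0},
  {"tx": 0,"ty": 8,"tz": 1,"wx": 0.01,"wy": 0,"wz": 0},
  {"tx": 0,"ty": 9,"tz": 2,"wx": 0.02,"wy": 0,"wz": 0},
])

```text
clock: 20.72
position: [483.9, -54.2, 34.6]
orientation: [0.007, 0.696, 0.718, 0.005]
wrist_force: [-0.4, -0.9, -2.2]
width: 23.6
```

Run:
```python
from h import *
where(); plan(bf(-19,-16,45),N)
```

```text
hook u,shaft v,z [-20.3 -16.   47.1] yaw 1.8 F [-0.4 -0.9 -2.2] w 23.6 clk 20.7167
plan t [0.  1.2 2.1] w [ 0.017  0.003 -0.   ] |t| 2.0 deg 1.0
```

Request:
send_rows([
  {"tx": 0,"ty": 1,"tz": 2,"wx": 0.015,"wy": 0,"wz": 0},
  {"tx": -8,"ty": 1,"tz": 2,"wx": 0.015,"wy": 0,"wz": 0},
  {"tx": -18,"ty": 1,"tz": 2,"wx": 0.015,"wy": 0,"wz": 0},
  {"tx": -27,"ty": 1,"tz": 2,"wx": 0.015,"wy": 0,"wz": 0},
  {"tx": -30,"ty": 1,"tz": 2,"wx": 0.015,"wy": 0,"wz": 0},
])

```text
clock: 21.13
position: [485.9, -86.1, 32.7]
orientation: [0.002, 0.696, 0.718, -0.001]
wrist_force: [0.2, 0.4, -1.4]
width: 23.8
```

Run:
```python
from h import *
where(); plan(bf(-19,-46,45),N); plan(bf(-130,-46,45),N)
t=cam('top'); im=t['image'][140:215,270:345]; save('t7',cv2.resize(im,(600,600),interpolation=cv2.INTER_CUBIC))
```

```text
hook u,shaft v,z [-19.3 -47.9  45.2] yaw 1.71 F [ 0.2  0.4 -1.4] w 23.8 clk 21.1333
plan t [1.9 0.3 0.2] w [ 0.002  0.003 -0.002] |t| 2.0 deg 0.2
plan t [   1.7 -110.7    0. ] w [ 0.002  0.003 -0.002] |t| 111.0 deg 0.2
```

View pics/t7.png

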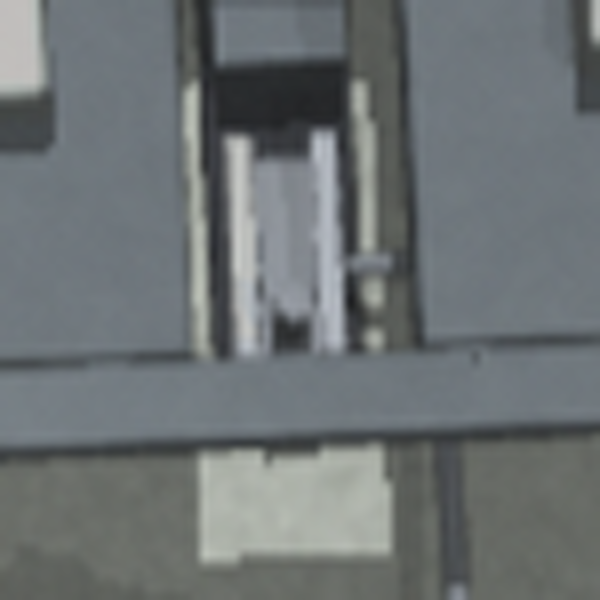

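The bolt stayed out: its end is at pic row 155 as before, and the pin is near (295,305). The hook is clear at (370,262). Withdrawing.

Request:
send_rows([
  {"tx": 1,"ty": -20,"tz": 0,"wx": 0.002,"wy": 0.003,"wz": 0},
  {"tx": 1.5,"ty": -50,"tz": 0,"wx": 0.002,"wy": 0.003,"wz": 0},
  {"tx": 1.7,"ty": -80,"tz": 0,"wx": 0.002,"wy": 0.003,"wz": 0},
  {"tx": 1.7,"ty": -110,"tz": 0,"wx": 0.002,"wy": 0.003,"wz": 0},
  {"tx": 1.7,"ty": -130,"tz": 0,"wx": 0.002,"wy": 0.003,"wz": 0},
])

```text
clock: 21.6
position: [353.2, -87.9, 32.0]
orientation: [-0.001, 0.697, 0.717, -0.001]
wrist_force: [-0.3, 0.2, -1.5]
width: 23.5
```

Request:
send_rows([
  {"tx": 0,"ty": -5,"tz": -20,"wx": 0,"wy": 0,"wz": 0},
  {"tx": 0,"ty": -10,"tz": -50,"wx": 0,"wy": 0,"wz": 0},
  {"tx": -10,"ty": -12,"tz": -80,"wx": 0,"wy": 0,"wz": 0},
  {"tx": -20,"ty": -14,"tz": -110,"wx": 0,"wy": 0,"wz": 0},
  {"tx": -35,"ty": -16,"tz": -130,"wx": 0,"wy": 0,"wz": 0},
])

```text
clock: 22.02
position: [338.9, -123.7, 165.4]
orientation: [0.001, 0.696, 0.718, 0.0]
wrist_force: [1.0, -0.7, -1.9]
width: 23.8
```

Run:
```python
from h import *
where(); print(pose()[0])
plan([350,-140,165],[.997,.0815])
```

```text
hook u,shaft v,z [-167.3  -80.9  177.9] yaw 1.71 F [ 1.  -0.7 -1.9] w 23.8 clk 22.0167
[ 338.93184211 -123.66666544  165.38566346]
plan t [-16.7  10.6   0.4] w [ 3.000e-03 -1.000e-03  1.519e+00] |t| 20.0 deg 87.0
```

Request:
send_rows([
  {"tx": 0,"ty": 0,"tz": 0,"wx": 0,"wy": 0,"wz": 0.12},
  {"tx": 0,"ty": 0,"tz": 0,"wx": 0,"wy": 0,"wz": 0.24},
  {"tx": 0,"ty": 0,"tz": 0,"wx": 0,"wy": 0,"wz": 0.36},
  {"tx": 0,"ty": 0,"tz": 0,"wx": 0,"wy": 0,"wz": 0.48},
  {"tx": 0,"ty": 0,"tz": 0,"wx": 0,"wy": 0,"wz": 0.6},
])

```text
clock: 22.43
position: [338.7, -123.8, 165.6]
orientation: [0.001, 0.879, 0.477, 0.001]
wrist_force: [-0.6, 0.2, -1.6]
width: 23.7
```

Request:
send_rows([
  {"tx": 0,"ty": 0,"tz": 0,"wx": 0,"wy": 0,"wz": 0.12},
  {"tx": 0,"ty": 0,"tz": 0,"wx": 0,"wy": 0,"wz": 0.24},
  {"tx": 0,"ty": 0,"tz": 0,"wx": 0,"wy": 0,"wz": 0.36},
  {"tx": 0,"ty": 0,"tz": 0,"wx": 0,"wy": 0,"wz": 0.48},
  {"tx": 0,"ty": 0,"tz": 0,"wx": 0,"wy": 0,"wz": 0.6},
])

```text
clock: 22.85
position: [338.4, -123.7, 165.6]
orientation: [0.001, 0.981, 0.193, 0.002]
wrist_force: [-0.5, -0.3, -1.8]
width: 23.3
```

Request:
send_rows([
  {"tx": 0,"ty": 0,"tz": 0,"wx": 0,"wy": 0,"wz": 0.12},
  {"tx": 0,"ty": 0,"tz": 0,"wx": 0,"wy": 0,"wz": 0.24},
  {"tx": 0,"ty": 0,"tz": 0,"wx": 0,"wy": 0,"wz": 0.31},
  {"tx": 0,"ty": 0,"tz": 0,"wx": 0,"wy": 0,"wz": 0.31},
])

```text
clock: 23.18
position: [338.2, -123.7, 165.7]
orientation: [0.001, 0.999, 0.038, 0.002]
wrist_force: [-0.4, 0.1, -0.8]
width: 23.5
```

Run:
```python
from h import *
where(); print(pose()[0])
plan([458.5,-188,80],[.997,.0815])
```

```text
hook u,shaft v,z [-168.   -80.9  178.2] yaw -85.63 F [-0.4  0.1 -0.8] w 23.5 clk 23.1833
[ 338.219812   -123.7108252   165.69120864]
plan t [114.7  73.1  86.2] w [ 0.002 -0.004 -0.005] |t| 161.0 deg 0.4
```

Request:
send_rows([
  {"tx": 30,"ty": 19,"tz": 10,"wx": 0,"wy": 0,"wz": 0},
  {"tx": 60,"ty": 38,"tz": 30,"wx": 0,"wy": 0,"wz": 0},
  {"tx": 90,"ty": 57,"tz": 55,"wx": 0,"wy": 0,"wz": 0},
  {"tx": 110,"ty": 70,"tz": 75,"wx": 0,"wy": 0,"wz": 0},
  {"tx": 114,"ty": 73,"tz": 84,"wx": 0.002,"wy": -0.004,"wz": -0.005},
])

```text
clock: 23.6
position: [458.7, -188.8, 78.7]
orientation: [-0.001, 0.999, 0.041, -0.002]
wrist_force: [0.3, 0.2, -2.1]
width: 23.4
```

Request:
send_rows([
  {"tx": 0,"ty": 0,"tz": 0,"wx": 0,"wy": 0,"wz": 0},
  {"tx": 0,"ty": 0,"tz": 0,"wx": 0,"wy": 0,"wz": 0},
])

```text
clock: 23.77
position: [457.6, -188.4, 77.6]
orientation: [-0.002, 0.999, 0.042, -0.003]
wrist_force: [0.7, 0.1, -1.4]
width: 24.0
```

Run:
```python
from h import *
where(); print(pose()[0])
plan([458.5,-188,30],[.997,.0815])
```

```text
hook u,shaft v,z [ -50.7 -149.2   90.1] yaw -85.22 F [ 0.7  0.1 -1.4] w 24.0 clk 23.7667
[ 457.62842629 -188.35598534   77.64566324]
plan t [ 1.2 -0.1 47.6] w [-0.005  0.006  0.002] |t| 48.0 deg 0.5
```

Request:
send_rows([
  {"tx": 1,"ty": 0,"tz": 15,"wx": -0.005,"wy": 0.005,"wz": 0},
  {"tx": 1,"ty": 0,"tz": 35,"wx": -0.005,"wy": 0.005,"wz": 0},
  {"tx": 1,"ty": 0,"tz": 50,"wx": -0.005,"wy": 0.005,"wz": 0},
  {"tx": 1,"ty": 0,"tz": 54,"wx": -0.005,"wy": 0.005,"wz": 0},
  {"tx": 1,"ty": 0,"tz": 54,"wx": -0.005,"wy": 0.005,"wz": 0},
])

```text
clock: 24.18
position: [457.2, -187.5, 24.0]
orientation: [-0.0, 0.999, 0.042, -0.001]
wrist_force: [-0.1, 0.4, -1.2]
width: 23.5
```

Run:
```python
from h import *
where(); print(pose()[0]); plan([458.5,-188,14.5],[.997,.0815])
```

```text
hook u,shaft v,z [ -51.1 -148.3   36.5] yaw -85.19 F [-0.1  0.4 -1.2] w 23.5 clk 24.1833
[ 457.24250256 -187.46417647   23.96346855]
plan t [1.2 0.6 9.5] w [-0.     0.002  0.002] |t| 10.0 deg 0.2
```

Request:
send_rows([
  {"tx": 0.5,"ty": 0.3,"tz": 2,"wx": 0,"wy": 0,"wz": 0},
  {"tx": 1,"ty": 0.5,"tz": 4,"wx": 0,"wy": 0,"wz": 0},
  {"tx": 1,"ty": 0.5,"tz": 6,"wx": 0,"wy": 0,"wz": 0},
  {"tx": 1,"ty": 0.5,"tz": 8,"wx": 0,"wy": 0,"wz": 0},
])

```text
clock: 24.52
position: [458.9, -188.2, 16.8]
orientation: [0.0, 0.999, 0.042, -0.0]
wrist_force: [-0.5, 0.6, -1.9]
width: 24.0
```

Request:
send_rows([
  {"tx": 0,"ty": 0,"tz": 0.7,"wx": 0,"wy": 0,"wz": 0},
  {"tx": 0,"ty": 0,"tz": 1.2,"wx": 0,"wy": 0,"wz": 0},
])

```text
clock: 24.68
position: [459.1, -188.3, 15.9]
orientation: [0.001, 0.999, 0.042, 0.0]
wrist_force: [-0.9, 0.1, -1.2]
width: 23.6
```

Request:
send_rows([
  {"tx": 0,"ty": 0,"tz": 0.7,"wx": 0,"wy": 0,"wz": 0},
  {"tx": 0,"ty": 0,"tz": 1.3,"wx": 0,"wy": 0,"wz": 0},
])

```text
clock: 24.85
position: [459.3, -188.3, 15.2]
orientation: [0.001, 0.999, 0.042, 0.0]
wrist_force: [-1.8, 1.2, 4.5]
width: 23.4
```

Request:
send_rows([
  {"tx": 0,"ty": 0,"tz": 0.5,"wx": 0,"wy": 0,"wz": 0},
  {"tx": 0,"ty": 0,"tz": 0.8,"wx": 0,"wy": 0,"wz": 0},
])

```text
clock: 25.02
position: [459.3, -188.3, 15.2]
orientation: [0.001, 0.999, 0.042, 0.0]
wrist_force: [-3.2, 2.5, 6.8]
width: 23.5
```

Request:
send_rows([
  {"tx": 0,"ty": 0,"tz": 0,"wx": 0,"wy": 0,"wz": 0},
  {"tx": 0,"ty": 0,"tz": 0,"wx": 0,"wy": 0,"wz": 0},
  {"tx": 0,"ty": 0,"tz": 0,"wx": 0,"wy": 0,"wz": 0},
  {"tx": 0,"ty": 0,"tz": 0,"wx": 0,"wy": 0,"wz": 0},
  {"tx": 0,"ty": 0,"tz": 0,"wx": 0,"wy": 0,"wz": 0},
], fingers=-0.1)

```text
clock: 25.43
position: [459.4, -188.4, 15.1]
orientation: [0.001, 0.999, 0.042, 0.0]
wrist_force: [-0.7, -0.6, -0.2]
width: 50.9
```

Request:
send_rows([
  {"tx": 0,"ty": 0,"tz": -10,"wx": 0,"wy": 0,"wz": 0},
  {"tx": 0,"ty": 0,"tz": -30,"wx": 0,"wy": 0,"wz": 0},
  {"tx": 0,"ty": 0,"tz": -60,"wx": 0,"wy": 0,"wz": 0},
  {"tx": 0,"ty": 0,"tz": -95,"wx": 0,"wy": 0,"wz": 0},
  {"tx": 0,"ty": 0,"tz": -130,"wx": 0,"wy": 0,"wz": 0},
])

```text
clock: 25.85
position: [458.7, -187.9, 146.6]
orientation: [0.0, 0.999, 0.042, -0.0]
wrist_force: [0.9, -0.5, 0.0]
width: 51.6
```

Request:
send_rows([
  {"tx": -15,"ty": 15,"tz": -20,"wx": 0,"wy": 0,"wz": 0},
  {"tx": -30,"ty": 30,"tz": -40,"wx": 0,"wy": 0,"wz": 0},
  {"tx": -45,"ty": 45,"tz": -50,"wx": 0,"wy": 0,"wz": 0},
  {"tx": -45,"ty": 50,"tz": -50,"wx": 0,"wy": 0,"wz": 0},
])

```text
clock: 26.18
position: [417.9, -244.1, 201.2]
orientation: [0.003, 0.999, 0.041, 0.002]
wrist_force: [-1.0, -0.0, -0.2]
width: 51.8
```

Run:
```python
from h import *
where(); print(pose()[0])
w=cam('wrist');t=cam('top')
im=np.hstack([w['image'][60:310,200:420],t['image'][130:380,270:490]]); save('f8',cv2.resize(im,None,fx=1.8,fy=1.8))
gray=cv2.cvtColor(w['image'],cv2.COLOR_RGB2GRAY); print(proj(w,[458.1,-187.4,48]),proj(w,[477.1,-416.6,26]),proj(t,[458.1,-187.4,48]))
print([(k,ray(t,*np.array(np.nonzero(r['region']))[::-1].mean(1),4).round()) for k in('media','vial_jar','tray','dishes','tipbox') for r in arm.silhouettes('top',k)[:1]])
```

```text
hook u,shaft v,z [ -92.1 -203.8  213.7] yaw -85.33 F [-1.  -0.  -0.2] w 51.8 clk 26.1833
[ 417.90658292 -244.14799679  201.22671992]
[318.08047975 150.01624774] [310.43904637 324.41538598] [371.49037328 272.74725461]
[('media', array([ 678., -394.,    4.])), ('vial_jar', array([685., 388.,   4.])), ('tray', array([453., 282.,   4.])), ('dishes', array([455., 362.,   4.])), ('tipbox', array([433., 232.,   4.]))]
```

View pics/f8.png

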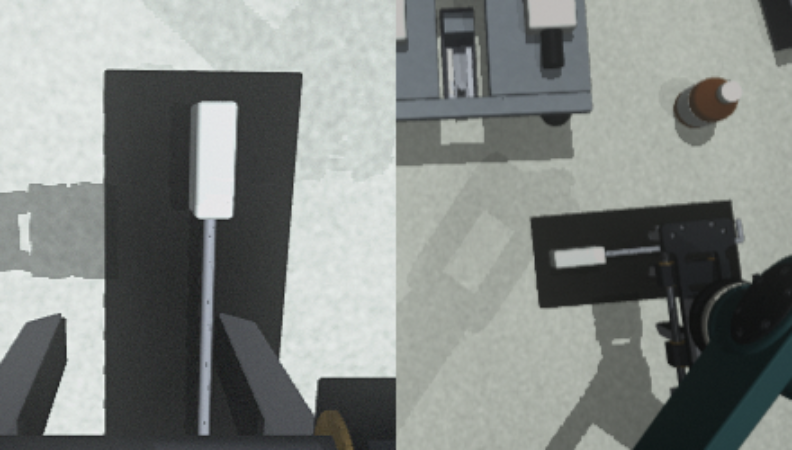

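The handle stands on the mat, centred near pic (214,160), where it was at the start. The bystanders the networks found are at their original positions, and the gripper is clear. Handing in.

```bash
python3 -c "
from bench import arm
print(arm.job_done())"
```

```text
the job is handed in; nothing more can be done
None
```

The bolt is drawn out to its end stop and the rod is back on its mat. I handed the job in at about 26 s on the robot clock.

- **Pull:** The hook went in beside the pin, behind it, and drew the bolt about 32–33 mm against 3–4 N. At the stop I held 8.9–10.1 N for roughly 2 s. The highest pull I read was 10.1 N, about 11.5 N including a vertical part, though I only read the force at the end of each call. During the hold the tool tipped up about 2°, which I levelled after unhooking.
- **Unhooking:** I eased the hook forward and moved it aside. The overhead picture right after showed the bolt still out, and it still showed out at the end.
- **Rod:** It stands on the underside of its handle within about 1–2 mm of where it started. It touched the mat about 2 mm early, probably because it had pitched slightly in the grip, and settled when released.
- **Bystanders:** Media bottle and vial jar are where they were at the start, within about 1 mm. The tray read within 1 mm too. The dishes and tip box were found on the tray in the last picture, where the first one showed them. I did not measure the screwdriver, oil jar or brass weight at the end.

No check failed or disagreed. At the end the gripper was clear, with the wrist force back to about zero.

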